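# Feed a packed cherry tray through the spring gate of the labelling bench

### The job

Set the packed cherry tray upright in the mouth of the labelling bench's lane, then slide it along the bed through the two-leaf spring gate and on, pushing only gently, until it rests home against the sprung stop. Let the gate fall shut behind the tray, and leave the other things on the table where they are.

Things in the scene. Friction and masses are not known exactly. Their poses are not given: they have to be found in the camera images.
- tray_center (a point): Centre, half-way up, of the packed cherry tray: small rigid white card tray 96 mm long (x), 60 mm wide (y), 36 mm high, 0.2 to 0.42 kg, six cherries in two rows of three, their tops below the rim (thin stalks stand out). Ends alike. It starts flat on the table, beside the bench, left or right. The only small tray with fruit; lift it by its two long sides.
- bed: The labelling bench, fixed: flat stainless bed 124 mm wide, top 30 mm above the table, from x = -155 to +250 mm. Origin at table height under the middle of the shut gate; x along the lane in the direction of feed, y to its left, z up. Open above, so fingers can follow the tray through the gate. Beyond the bed a white label cabinet, x = 252 to 368, 85 mm high.
- lane_mouth (a point): Point on the bed's top, on the lane's middle line, 55 mm before the gate line, where the straight lane begins. Guides 20 mm above the bed, 4 mm thick, leave 66 mm: straight from here to 8 mm before the gate. Towards the robot they flare to about 95 mm width over 25 mm; before that the bed is open for 75 mm. No guides beside the gate; they go on from 60 to 200 mm past it.
- gate_left (a joint): Opening (rad) of the left gate leaf: 0 shut, grows as it swings in the direction of feed; never backwards. Upright plate 45 mm long, 4 mm thick, 2 to 38 mm above the bed, hinged on a post (40 mm high) at x = 0, y = +46 mm of the bed. Lightly sprung shut: pushing the tray in between takes up to about 8 N, then 1 to 4 N to slide it on, as its weight varies.
- gate_right (a joint): The same for the right leaf, hinged at y = -46 mm; the leaves meet in the middle. They open to about 1.2 rad, drag along the tray's sides, and snap shut once the tray's rear end is more than 45 mm past the gate line and no fingers are left between them. As they leave the tray they may nip the fingers for a moment (up to 5 N).
- stop: Clamp block (20 x 40 x 32 mm) of the stop, fixed on the bed 235 mm past the gate line; origin under it. Its rod ends in the buffer pad, set by hand: the free face is anywhere 148 to 194 mm past the gate line, not measured. Pad sprung: 1 N per mm for 4 mm, then solid. Over 12 N on it shifts the setting; over 15 N of push on the tray, once its middle is past the gate, dents the card.
- spare_trays: Bystander, to be left alone: two larger empty white cup trays stacked, 150 x 86 x 72 mm, no fruit; origin at the middle of the underside.
- basket: Bystander, to be left alone: open grey plastic basket with some cherries, 150 x 110 x 85 mm; origin at the middle of the underside.
- label_roll: Bystander, to be left alone: roll of blank paper labels lying flat, 84 mm across, 40 mm high; origin at the middle of the underside.

How it is judged:
On the way, in this order (a step that is already met when the one before it is completed fails the run):
1. the tray stands upright on the bed in front of the shut gate (x of tray_center in the frame of bed between -0.14 and -0.052 m and y of tray_center in the frame of bed between -0.02 and 0.02 m and z of tray_center in the frame of bed between 0.042 and 0.054 m and angle between tray_center's own z axis and vertical below 0.15 rad and value of joint each of gate_left, gate_right below 0.1 rad), for 0.1 s.
2. the tray slides on the bed through the gate, holding both leaves open (value of joint each of gate_left, gate_right above 0.8 rad and x of tray_center in the frame of bed between -0.02 and 0.09 m and y of tray_center in the frame of bed between -0.008 and 0.008 m and z of tray_center in the frame of bed between 0.042 and 0.054 m), for 0.1 s.
At the end, for the whole second after the job is handed in: The tray stands on the bed between the guides past the gate (within 8 mm of the lane's middle line, within 0.1 rad of its direction), at rest and touching the buffer of the stop (more than 0.05 N), and both gate leaves are shut behind it (below 0.08 rad) (x of tray_center in the frame of bed above 0.092 m and angle between the x axis of tray_center and the x axis of bed, either way round below 0.1 rad and y of tray_center in the frame of bed between -0.008 and 0.008 m and z of tray_center in the frame of bed between 0.042 and 0.054 m and contact force between tray and stop above 0.05 N and value of joint each of gate_left, gate_right below 0.08 rad and linear speed of tray below 0.01 m/s).
It fails at once if the stop is pressed with more than 12 N (contact force between tray and stop above 12 N).
It fails at once if the tray is pushed with more than 15 N once its middle is past the gate line (x of tray_center in the frame of bed above 0 m and y of tray_center in the frame of bed between -0.03 and 0.03 m and z of tray_center in the frame of bed below 0.06 m and contact force between the fingers and tray above 15 N).
It fails at once if the packed tray is tipped by more than 0.4 rad (angle between tray_center's own z axis and vertical above 0.4 rad).
It fails at once if a bystander is moved by more than 20 mm (distance of any of spare_trays, basket, label_roll from where it was at the start of the episode above 0.02 m).
It also fails if it takes over 72 s, if anything falls off the work surface, if the arm or the gripper's body presses on something with over 40 N, if the wrist force passes 120 N, or if a joint passes its speed limit or range.

### The arm

A 7-joint arm with a two-finger parallel gripper is mounted at the origin on the work surface. World frame = base frame: x ahead of the robot, y to its left, z up, the work surface at z = 0. Lengths are in m, angles in rad, forces in N, time in s.
With the tool pointing down it reaches from about 0.375 to 0.925 m from the base axis. Payload 3.1 kg.
Tool frame: the origin (TCP) lies at the very end of the fingers, on their centre line; the grasp point (between the pads) lies 19 mm behind it; x points along the fingers, y is the direction in which the jaws open and shut, and the axes are right-handed (so a half turn about x gives the same grasp; the last joint's range is limited). The gripper opens to 85 mm and grips with 20 to 120 N. Pads are 22 mm wide; open, the fingers measure 114 mm over their backs; the gripper's body (76 mm by 85 mm) begins 54 mm behind the grasp point. The pads swing forward as they close: fully open they stand 13 mm farther back than shut.
Start: joints at [-0.098, 0.383, 0.044, 1.598, -0.018, 1.161, -0.05], TCP at [0.65, 0, 0.231] pointing down, gripper open.
Joint ranges: [-2.61, 2.61], [-0.41, 2.15], [-1.48, 1.57], [0, 2.5], [-1.57, 4.71], [0.05, 1.97], [-2.85, 2.85]. Speed limits (rad/s): [2.79, 2.79, 3.14, 3.14, 3.14, 3.14, 3.14].

### API

Orientations are given as a 3x3 rotation matrix whose columns are the frame's x, y, z axes.
In Python, from cell import arm, viewer gives the robot as it stands.
- The arm moves only by the tool apply_moves, never from a script. Its argument "moves" is a list of rows, each a list of 7 numbers: the shift along the tool's x, y, z in mm, then the turn, a rotation vector about the tool's x, y, z in degrees, then the closure, from -1 (fully open) to 1 (shut). In form: [[dx, dy, dz, ax, ay, az, jaw], ...]. A call has 1 to 5 rows; each row shifts and turns the commanded pose from where the row before left it, along the tool's axes as they then stand; what a row does not reach is not made up. A row lasts 1/8 s, in which the tool goes at most 62.5 mm and 10.7 degrees, less where a joint would pass 70% of its speed; a pose out of reach is approached as far as the arm can. A call with a gripper value outside its range is refused whole. The fingers move at their own pace and stop on an object; "force" is the grip in N (left out, the last holds). Time passes only in rows, so rows that do not move let the fingers close. It gives the time, the measured TCP pose, the force and the opening at its end, in the units of the state.
- arm.sense(): the state, without advancing time (a new reading comes with each control period).
- viewer.snapshot(name): name is "scene" or "side" or "wrist"; returns (picture, depth): 400x640x3 uint8, red, green, blue; 400x640 float32, m along the optical axis (not along the pixel's ray), 0 where there is no reading.
- viewer.camera_model(name): a dict with "intrinsics" (3x3 intrinsics, pixels), "extrinsics" (4x4, takes a point from world to camera coordinates). Camera axes: x right, y down, z forward; pixel columns grow to the right and rows downward; lengths in m; the calibration is good to about 2 mm. The wrist camera is an equidistant fisheye: a pixel r from the principal point sees the ray r / f radians off the axis. A picture is of the moment at which its call begins: read the wrist's pose just before it. camera_model takes no time and is no camera call; for the wrist camera it gives the pose at the moment of the call.
- arm.close_job(): hands the job in, once; it reports no verdict.
The state is a dict: "clock": time; "q": joint angles; "dq": joint speeds; "joint_efforts": joint torques, N m; "ee_pos": TCP position; "tcp_rot": TCP orientation; "contact_force": force on the tool from outside, world axes, zero at the start; "torque": the same for the moment, N m; "opening": opening from 0.0 (shut) to 1.0 (fully open).
Only numpy, scipy, OpenCV 4.12 (cv2) and the standard library are available. Lean on these libraries where they do the work, as an engineer would, in place of code of your own. Each camera call takes 0.05 s, during which the arm holds its last target.

## Working session

There is one attempt and no reset: what is moved stays moved. The work goes in short steps, Python scripts to look and compute and a tool call to move; the robot and the scene stay as the last step left them, time stands still between calls to the robot, and variables do not carry over. Pictures are saved under pics/ and viewed, and the job is handed in when it is done.

Besides the shell and the picture viewer there is one more tool, called after "Emit:" in YAML: its name, and indented under it one key for each argument. apply_moves: Moves the arm, as the interface text tells. Its arguments: {"type":"object","properties":{"moves":{"type":"array","items":{"type":"array","items":{"type":"number"}}},"force":{"type":"number"}},"required":["moves"]}

```bash
ls; mkdir -p pics; cat > h.py <<'E'
import numpy as np, cv2
from cell import arm, viewer
def snap(n,f):
    m=viewer.camera_model(n); p,d=viewer.snapshot(n)
    cv2.imwrite('pics/'+f+'.png',p[:,:,::-1]); np.savez('pics/'+f+'.npz',p=p,d=d,K=m['intrinsics'],E=m['extrinsics']); return p,d,np.array(m['intrinsics']),np.array(m['extrinsics'])
def cloud(d,K,E):
    v,u=np.mgrid[:d.shape[0],:d.shape[1]]
    P=np.stack([(u-K[0,2])/K[0,0]*d,(v-K[1,2])/K[1,1]*d,d],-1)
    R=E[:3,:3];t=E[:3,3]
    return (P-t)@R
E
python3 - <<'E'
from h import *
for n in ['scene','side']:
    p,d,K,E=snap(n,n+'0'); print(n,K.round(1).tolist(),(-E[:3,:3].T@E[:3,3]).round(3),E[2,:3].round(3),(d>0).mean())
s=arm.sense();print(s)
E
```

```text
pics
scene [[395.7, 0.0, 324.9], [0.0, 395.7, 201.8], [0.0, 0.0, 1.0]] [0.956 0.502 0.966] [-0.303 -0.438 -0.846] 0.9959765625
side [[401.9, 0.0, 318.0], [0.0, 401.9, 205.1], [0.0, 0.0, 1.0]] [ 0.06  -0.814  0.837] [ 0.438  0.646 -0.625] 0.9929140625
{'clock': 0.1, 'q': array([-0.09778203,  0.38379312,  0.04383791,  1.59944259, -0.0179195 ,
        1.16119153, -0.04989936]), 'dq': array([ 0.00012282,  0.00073513,  0.00058619, -0.0054798 ,  0.00101562,
       -0.00090572, -0.00017547]), 'joint_efforts': array([ 2.75694918e-03, -4.34731865e+01,  1.02928251e+00, -2.50458258e+01,
        1.08449228e-02,  5.45091054e-03, -1.99926194e-05]), 'ee_pos': array([ 6.49132470e-01, -8.80465292e-06,  2.29975132e-01]), 'tcp_rot': array([[-2.43954284e-03,  9.99997023e-01,  5.32769396e-05],
       [-1.12561896e-04,  5.30024974e-05, -9.99999992e-01],
       [-9.99997018e-01, -2.43954882e-03,  1.12432259e-04]]), 'contact_force': array([-0.46331861, -0.1407278 ,  0.59419335]), 'torque': array([-0.01415609,  0.06882515,  0.05081776]), 'opening': 0.9993297148138328}
```

View pics/scene0.png

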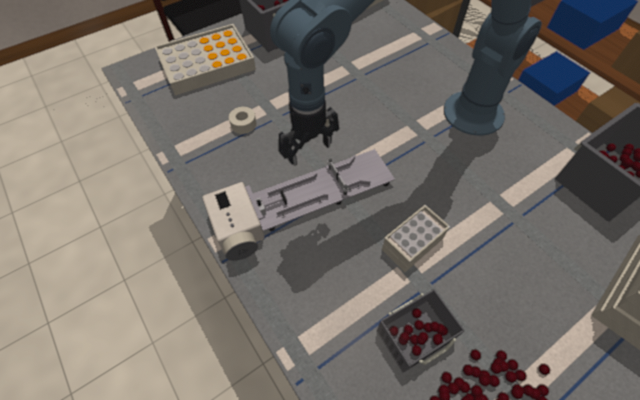

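View pics/side0.png

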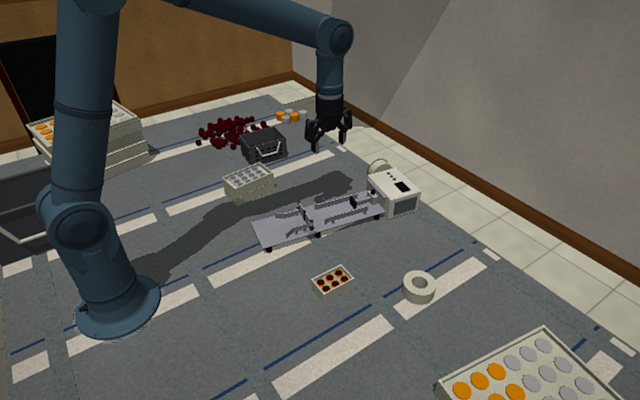

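The side view shows the cherry tray at about (332,281). The bench runs from (260,235) to (400,205), with the gate near (305,215) and the cabinet at (395,190). The scene view shows the bench at (235–395, 150–230), but the arm hides the tray there. Next I'll measure with depth.

```bash
python3 - <<'E'
from h import *
C={}
for n in ['scene','side']:
    z=np.load(f'pics/{n}0.npz'); W=cloud(z['d'],z['K'],z['E']); C[n]=(z['p'],W)
    for (u,v) in ([(300,200),(380,165),(232,215),(420,235),(242,120)] if n=='scene' else [(332,281),(280,235),(400,190),(305,215),(418,290),(340,300)]): print(n,u,v,W[v,u].round(4))
p,W=C['side']
# tray: cream pixels near
m=np.zeros(p.shape[:2],bool); m[255:305,300:365]=True
t=W[m&(W[...,2]>.028)&(W[...,2]<.045)]
print('tray top',len(t),t.mean(0),t[:,2].max())
r=cv2.minAreaRect((t[:,:2]*1000).astype(np.float32));print(r, cv2.boxPoints(r).tolist())
E
python3 - <<'E'
import cv2
a=cv2.imread('pics/side0.png')[180:310,240:440]; b=cv2.imread('pics/scene0.png')[130:270,190:410]
cv2.imwrite('pics/c1.png',cv2.resize(a,None,fx=4,fy=4,interpolation=2)); cv2.imwrite('pics/c2.png',cv2.resize(b,None,fx=3.6,fy=3.6,interpolation=2))
E
```

```text
scene 300 200 [ 0.6732 -0.0296  0.026 ]
scene 380 165 [0.4126 0.0059 0.0292]
scene 232 215 [ 0.8594 -0.0591  0.0847]
scene 420 235 [0.492  0.2576 0.0643]
scene 242 120 [ 0.6645 -0.3773  0.0438]
side 332 281 [ 0.4803 -0.2585  0.0246]
side 280 235 [ 0.454  -0.0344  0.0307]
side 400 190 [ 0.8372 -0.125   0.0886]
side 305 215 [ 0.5437 -0.0324  0.0631]
side 418 290 [ 0.6338 -0.4139  0.0382]
side 340 300 [ 4.728e-01 -3.046e-01  2.000e-04]
tray top 469 [ 0.47749972 -0.26082455  0.03217154] 0.03772948540965338
((478.27691650390625, -258.6097412109375), (97.97581481933594, 64.98951721191406), 0.5686810612678528) [[428.9689025878906, -226.60279846191406], [429.6139221191406, -291.589111328125], [527.5849609375, -290.61669921875], [526.93994140625, -225.63037109375]]
```

View pics/c1.png

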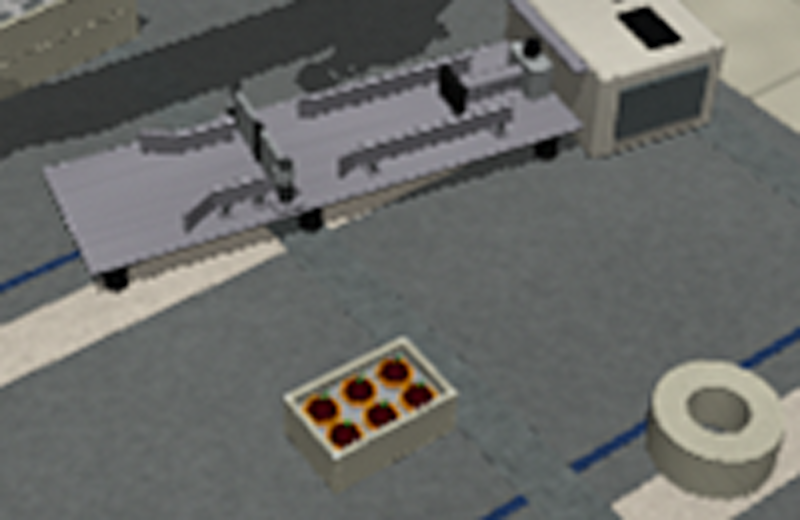

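View pics/c2.png

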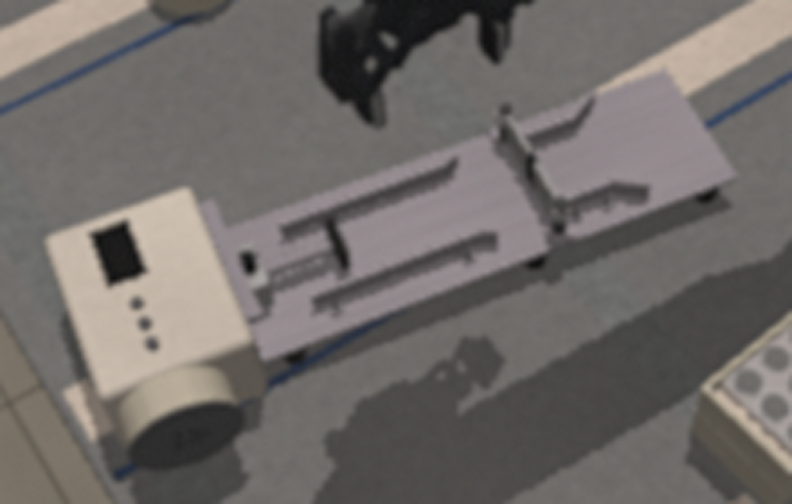

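```bash
cat > fit.py <<'E'
from h import *
def rays(uv,K,E,z):
    R=E[:3,:3];c=-R.T@E[:3,3]
    uv=np.asarray(uv,float); d=np.c_[(uv-[K[0,2],K[1,2]])/[K[0,0],K[1,1]],np.ones(len(uv))]@R
    return c+d*((z-c[2])/d[:,2])[:,None]
E
python3 - <<'E'
from fit import *
for n in ['scene','side']:
    z=np.load(f'pics/{n}0.npz');p,K,E=z['p'],z['K'],z['E']; W=cloud(z['d'],K,E)
    hsv=cv2.cvtColor(p,cv2.COLOR_RGB2HSV)
    roi=np.zeros(p.shape[:2],bool)
    if n=='scene': roi[140:240,235:410]=1
    else: roi[180:260,240:395]=1
    # bed: z in plane
    m=roi&(W[...,2]>.02)&(W[...,2]<.075)&(W[...,0]<.80)&(W[...,0]>.36)&(abs(W[...,1])<.15)
    m=cv2.morphologyEx(m.astype(np.uint8),cv2.MORPH_OPEN,np.ones((3,3)))
    k,l,s,_=cv2.connectedComponentsWithStats(m); m=l==1+s[1:,4].argmax()
    q=W[m&(W[...,2]<.036)]
    print(n,m.sum(),'median z',np.median(q[:,2]))
    v,u=np.nonzero(m&(W[...,2]<.036)); X=rays(np.c_[u,v],K,E,.030)[:,:2]
    # only front 75+ mm open part & edges: minAreaRect
    print(cv2.minAreaRect((X*1000).astype(np.float32)), cv2.boxPoints(cv2.minAreaRect((X*1000).astype(np.float32))).round(1).tolist())
    # high points: guides/gate
    h=W[m&(W[...,2]>.06)]; print('gate pts',len(h),h.mean(0) if len(h) else 0)
z=np.load('pics/side0.npz');p,K,E=z['p'],z['K'],z['E'];W=cloud(z['d'],K,E)
m=np.zeros(p.shape[:2],bool); m[255:305,300:365]=1
m&=(W[...,2]>.006)
k,l,s,_=cv2.connectedComponentsWithStats(m.astype(np.uint8)); m=l==1+s[1:,4].argmax()
v,u=np.nonzero(m); 
cs,_=cv2.findContours(m.astype(np.uint8),0,2); c=max(cs,key=cv2.contourArea); a=cv2.approxPolyDP(c,3,True)[:,0]; print(a.tolist()); print(rays(a,K,E,.036).round(4).tolist())
E
```

```text
scene 4957 median z 0.03111585062675159
((595.9999389648438, -28.92791748046875), (126.5757827758789, 399.96826171875), 79.31724548339844) [[387.79998779296875, -54.0], [780.7999877929688, -128.1999969482422], [804.2000122070312, -3.799999952316284], [411.20001220703125, 70.30000305175781]]
gate pts 181 [ 0.6349235  -0.03236504  0.0663424 ]
side 3761 median z 0.028598656553286226
((605.5357666015625, -33.642181396484375), (140.03549194335938, 431.5732727050781), 77.03607940673828) [[379.5, -53.5], [800.0999755859375, -150.3000030517578], [831.5, -13.800000190734863], [411.0, 83.0]]
gate pts 149 [ 0.68179121 -0.06824421  0.06535399]
[[340, 265], [310, 280], [322, 301], [352, 286], [353, 278]]
[[0.5247, -0.2334, 0.036], [0.4295, -0.2313, 0.036], [0.4169, -0.3038, 0.036], [0.5066, -0.3084, 0.036], [0.5252, -0.289, 0.036]]
```

```bash
python3 - <<'E'
from fit import *
for n,pts in [('scene',[(375.6,149.4),(394.2,179.4),(265,228.6),(252,192)]),('side',[(251.2,222.5),(264.2,247.5),(385.5,213.7)])]:
    z=np.load(f'pics/{n}0.npz');X=rays(pts,z['K'],z['E'],.03)[:,:2]; print(n,X.round(4).tolist())
    for i in range(len(X)-1):
        d=X[i+1]-X[i]; print(np.linalg.norm(d),np.degrees(np.arctan2(d[1],d[0])))
# colour stats
z=np.load('pics/scene0.npz');h=cv2.cvtColor(z['p'],cv2.COLOR_RGB2HSV)
for u,v in [(360,165),(300,200),(330,210),(350,215),(420,150),(385,160)]: print(u,v,h[v,u],z['p'][v,u])
z=np.load('pics/side0.npz');h=cv2.cvtColor(z['p'],cv2.COLOR_RGB2HSV)
for u,v in [(280,230),(340,210),(300,260),(332,281)]: print(u,v,h[v,u],z['p'][v,u])
s,dw,K,E=snap('wrist','w0');print(K,E)
E
```

```text
scene [[0.3861, -0.0477], [0.4127, 0.0707], [0.8009, -0.0053], [0.7712, -0.1286]]
0.12129013551640093 77.33953753640591
0.39557255288777027 -11.071596793319735
0.1267970710158969 -103.54621370623849
side [[0.4101, 0.0645], [0.3913, -0.0533], [0.7746, -0.1366]]
0.11928624953900006 -99.10581674602108
0.39230528713250107 -12.257120748968525
360 165 [167  16 143] [143 134 138]
300 200 [170  15 150] [150 141 144]
330 210 [20 10 73] [73 72 70]
350 215 [ 18  11 111] [111 109 106]
420 150 [ 24  12 109] [109 108 104]
385 160 [ 18  12 110] [110 108 105]
280 230 [125  11 140] [135 134 140]
340 210 [131  14 147] [142 139 147]
300 260 [ 90  10 103] [ 99 103 103]
332 281 [ 19 241 168] [168 111   9]
[[309.70691629   0.         317.05715408]
 [  0.         309.70691629 199.62738537]
 [  0.           0.           1.        ]] [[ 9.99992086e-01  9.62824120e-04 -3.86018532e-03 -6.46726185e-01]
 [ 1.92763834e-03 -9.66033984e-01  2.58407869e-01 -3.48457504e-02]
 [-3.48026887e-03 -2.58413264e-01 -9.66028194e-01  3.78933379e-01]
 [ 0.00000000e+00  0.00000000e+00  0.00000000e+00  1.00000000e+00]]
```

View pics/w0.png

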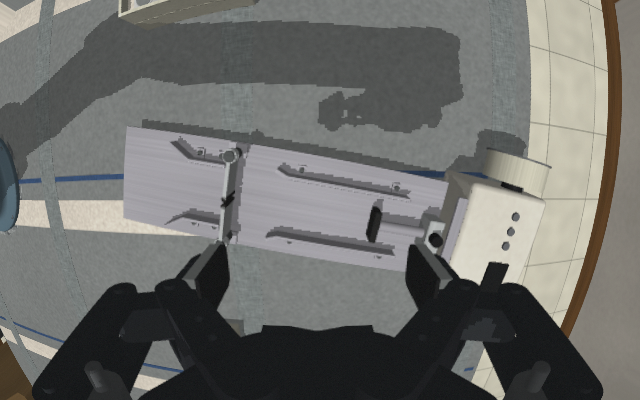

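The wrist camera sees the whole bench. The bed's near corners are at (126,127) and (124,218), the gate is at u≈230, the buffer pad at (375,224), and the stop block at (436,240). I'll zoom in.

```bash
python3 - <<'E'
import cv2
a=cv2.imread('pics/w0.png')
cv2.imwrite('pics/c3.png',cv2.resize(a[115:255,110:260],None,fx=4,fy=4,interpolation=2));cv2.imwrite('pics/c4.png',cv2.resize(a[140:290,260:460],None,fx=4,fy=4,interpolation=2))
E
```

```text
(no output)
```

View pics/c3.png

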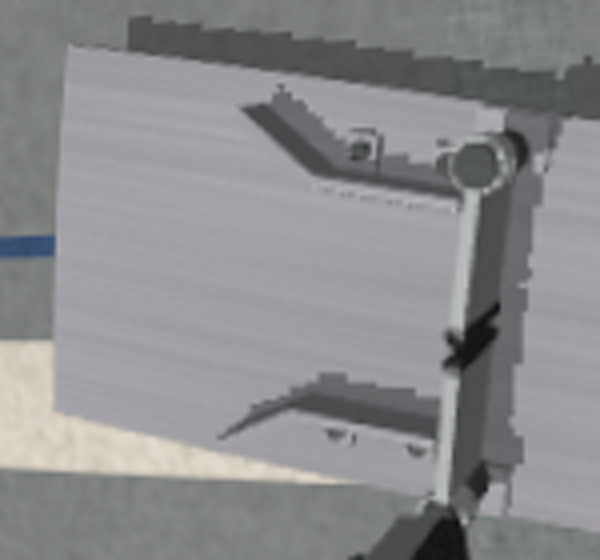

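View pics/c4.png

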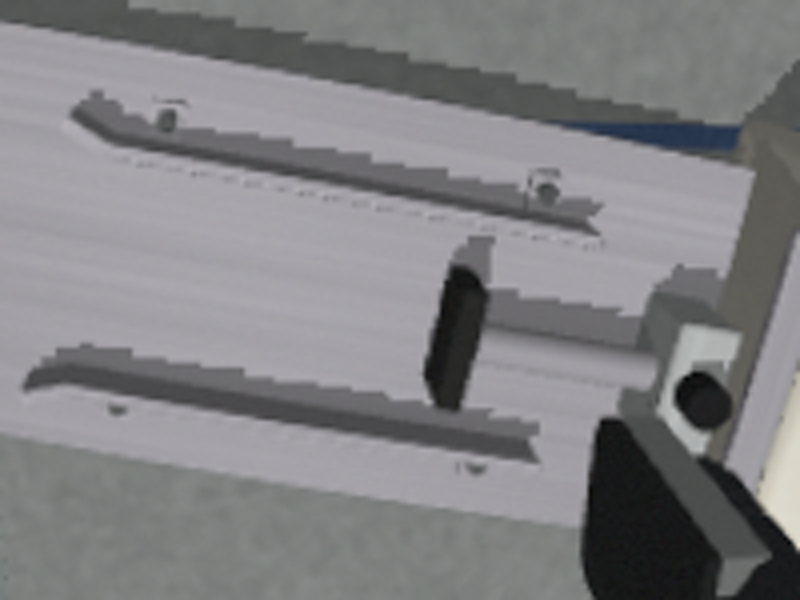

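```bash
cat >> fit.py <<'E'
def wrays(uv,K,E,z):
    R=E[:3,:3];c=-R.T@E[:3,3]
    D=np.zeros(4); q=cv2.fisheye.undistortPoints(np.asarray(uv,float).reshape(-1,1,2),np.asarray(K,float),D)[:,0]
    d=np.c_[q,np.ones(len(q))]@R
    return c+d*((np.asarray(z)-c[2])/d[:,2])[:,None]
E
python3 - <<'E'
from fit import *
z=np.load('pics/w0.npz');K,E=z['K'],z['E']
uv=[(126.75,126.25),(123.75,217.5),(448,183),(260,145),(260,248.75),(405,271.25)]
X=wrays(uv,K,E,.03)[:,:2];print(X.round(4).tolist())
ang=lambda a,b:np.degrees(np.arctan2(*(b-a)[::-1]))
print(ang(X[0],X[2]),ang(X[0],X[3]),ang(X[1],X[4]),ang(X[1],X[5]),ang(X[1],X[0]),np.linalg.norm(X[1]-X[0]),np.linalg.norm(X[2]-X[0]))
print('post',wrays([(230,155.5)],K,E,.07),'meet',wrays([(227,200)],K,E,.068))
print('pad', wrays([(373.75,207),(367,234)],K,E,.03+.016), 'stop top knob', wrays([(436,239)],K,E,.075))
# guides inner bottom? top edges guides straight left/right
print('guides',wrays([(188.5,158),(222,164.5),(183,216.5),(218,223)],K,E,.05).round(4).tolist())
E
```

```text
[[0.4078, 0.0681], [0.3857, -0.0523], [0.8039, -0.0058], [0.5831, 0.0363], [0.5772, -0.089], [0.7596, -0.1215]]
-10.574249190466457 -10.29547932776398 -10.867001487900025 -10.487024639708451 79.59570625000613 0.12241581232981046 0.40288108148126167
post [[0.55925205 0.02979631 0.07      ]] meet [[ 0.55251349 -0.01718361  0.068     ]]
pad [[ 0.70989215 -0.03082428  0.046     ]
 [ 0.70386475 -0.06289578  0.046     ]] stop top knob [[ 0.77674045 -0.05888896  0.075     ]]
guides [[0.504, 0.0262, 0.05], [0.5437, 0.0179, 0.05], [0.4898, -0.0422, 0.05], [0.5336, -0.0493, 0.05]]
```

```bash
python3 - <<'E'
from fit import *
z=np.load('pics/side0.npz')
X=rays([(311.25,279.25),(341.25,264.25),(354.25,278),(323.75,294.5)],z['K'],z['E'],.036)[:,:2]
print(X.round(4).tolist(),X.mean(0))
for a,b in [(0,1),(3,2),(0,3),(1,2)]:
    d=X[b]-X[a];print(np.linalg.norm(d),np.degrees(np.arctan2(d[1],d[0])))
z=np.load('pics/w0.npz');E=z['E'];print(-E[:3,:3].T@E[:3,3])
E
```

```text
[[0.4336, -0.231], [0.5291, -0.2331], [0.5279, -0.2908], [0.4319, -0.2898]] [ 0.48060256 -0.26119789]
0.0955364567739 -1.2637163822427873
0.09598037287484193 -0.5891603410249319
0.0588677892580947 -91.65508635195341
0.05773645431461039 -91.22882518180928
[0.64810703 0.06488192 0.37256826]
```

Emit:
apply_moves:
  moves:
    - [0, -34, 52, 0, 0, 0, -1]
    - [0, -34, 52, 0, 0, 0, -1]
    - [0, -34, 52, 0, 0, 0, -1]
    - [0, -34, 52, 0, 0, 0, -1]
    - [20, -33, 52, 0, 0, 0, -1]
  force: 30

```text
clock: 0.78
ee_pos: [0.482, -0.2605, 0.2134]
tcp_rot: [[0.004, 1.0, -0.0], [-0.002, -0.0, -1.0], [-1.0, 0.004, 0.002]]
contact_force: [-0.0, -0.9, -0.3]
opening: 1.0
```

Emit:
apply_moves:
  moves:
    - [0, 0, 0, 10, 0, 0, -1]
    - [0, 0, 0, 10, 0, 0, -1]
    - [0, 0, 0, 10, 0, 0, -1]
    - [0, 0, 0, 10, 0, 0, -1]
    - [0, 0, 0, 10, 0, 0, -1]

```text
clock: 1.4
ee_pos: [0.4818, -0.258, 0.2116]
tcp_rot: [[-0.001, 0.638, -0.77], [0.0, -0.77, -0.638], [-1.0, -0.001, 0.0]]
contact_force: [0.3, -0.5, -0.0]
opening: 1.0
```

Emit:
apply_moves:
  moves:
    - [0, 0, 0, 10, 0, 0, -1]
    - [0, 0, 0, 10, 0, 0, -1]
    - [0, 0, 0, 10, 0, 0, -1]
    - [0, 0, 0, 10, 0, 0, -1]
    - [0, 0, 0, 1, 0, 0, -1]

```text
clock: 2.02
ee_pos: [0.4819, -0.258, 0.2116]
tcp_rot: [[-0.001, -0.016, -1.0], [0.0, -1.0, 0.016], [-1.0, -0.0, 0.001]]
contact_force: [-0.9, 0.0, 0.3]
opening: 1.002
```

```bash
python3 - <<'E'
from h import *
s=arm.sense();print(s['clock'],s['ee_pos'],s['tcp_rot'].round(3).tolist(),s['q'].round(2))
snap('wrist','w1')
E
```

```text
2.025 [ 0.48190376 -0.25795315  0.21162638] [[-0.001, -0.016, -1.0], [0.0, -1.0, 0.016], [-1.0, -0.0, 0.001]] [ 0.09  0.21  0.37  1.88 -0.09  1.06 -1.09]
```

View pics/w1.png

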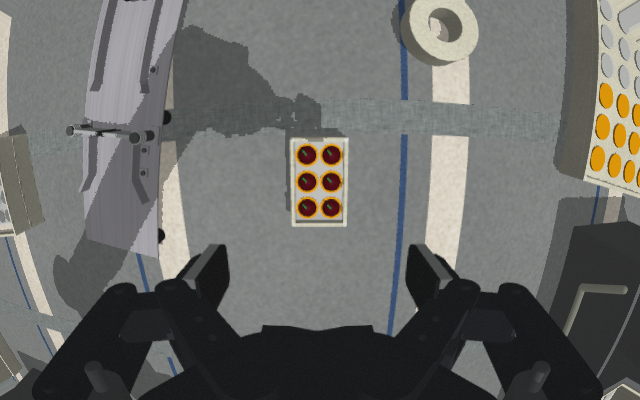

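The tray is plainly visible, with rim corners at about (291,139), (348,138), (346,226) and (291,226). I'll segment it and refine.

```bash
python3 - <<'E'
from fit import *
z=np.load('pics/w1.npz');p,K,E=z['p'],z['K'],z['E']
h=cv2.cvtColor(p,cv2.COLOR_RGB2HSV)
m=((h[...,2]>175)|(h[...,1]>120)).astype(np.uint8); m[:125]=0;m[240:]=0;m[:,:275]=0;m[:,360:]=0
m=cv2.morphologyEx(m,cv2.MORPH_CLOSE,np.ones((5,5)))
cs,_=cv2.findContours(m,0,1); c=max(cs,key=cv2.contourArea)[:,0]; print(c.min(0),c.max(0))
X=wrays(c,K,E,.036)[:,:2]
r=cv2.minAreaRect((X*1000).astype(np.float32));print(r)
cr=[(291.5,138.8),(348.3,138.3),(346.5,225.8),(291.5,226.2)]
Y=wrays(cr,K,E,.036)[:,:2];print(Y.round(4).tolist(),Y.mean(0))
cv2.imwrite('pics/c5.png',cv2.resize(p[125:240,275:365,::-1],None,fx=5,fy=5,interpolation=2))
E
```

```text
[290 138] [348 226]
((477.7665100097656, -260.2171325683594), (59.6568603515625, 95.40670776367188), 89.11882019042969)
[[0.525, -0.2328], [0.5247, -0.2911], [0.4298, -0.2898], [0.4303, -0.2296]] [ 0.47745336 -0.26079749]
```

View pics/c5.png

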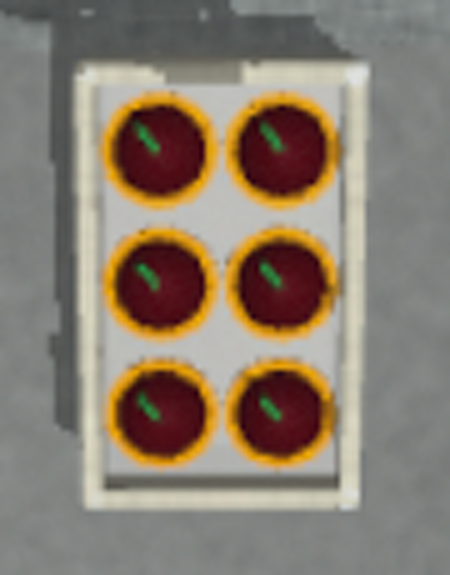

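Emit:
apply_moves:
  moves:
    - [50, 2.7, 3.4, 0, 0, 0, -1]
    - [50, 0, 0, 0, 0, 0, -1]
    - [50, 0, 0, 0, 0, 0, -1]
    - [35, 0, 0, 0, 0, 0, -1]
    - [18, 0, 0, 0, 0, 0, -1]

```text
clock: 2.7
ee_pos: [0.4773, -0.26, 0.0068]
tcp_rot: [[-0.003, -0.016, -1.0], [0.002, -1.0, 0.016], [-1.0, -0.001, 0.003]]
contact_force: [0.2, -1.4, -0.5]
opening: 1.002
```

Emit:
apply_moves:
  moves:
    - [0, 0, 0, 0, 0, 0, -1]
    - [0, 0, 0, 0, 0, 0, -1]

```text
clock: 2.95
ee_pos: [0.4801, -0.2616, 0.0104]
tcp_rot: [[0.003, -0.017, -1.0], [-0.001, -1.0, 0.017], [-1.0, 0.001, -0.003]]
contact_force: [-0.6, -0.0, 0.0]
opening: 0.999
```

```bash
python3 - <<'E'
from h import *
s=arm.sense();print(s['clock'],s['ee_pos'],s['contact_force'])
snap('wrist','w2');snap('side','s2')
import cv2
a=cv2.imread('pics/s2.png')[200:340,240:440];cv2.imwrite('pics/c6.png',cv2.resize(a,None,fx=4,fy=4))
E
```

```text
2.95 [ 0.48014392 -0.26159034  0.01041565] [-0.63466133 -0.04596839  0.01814711]
```

View pics/w2.png

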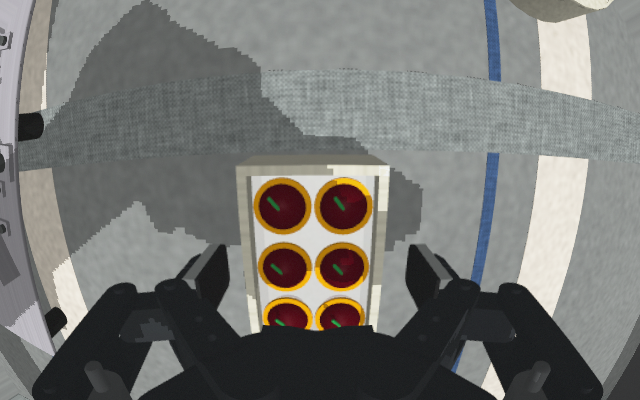

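View pics/c6.png

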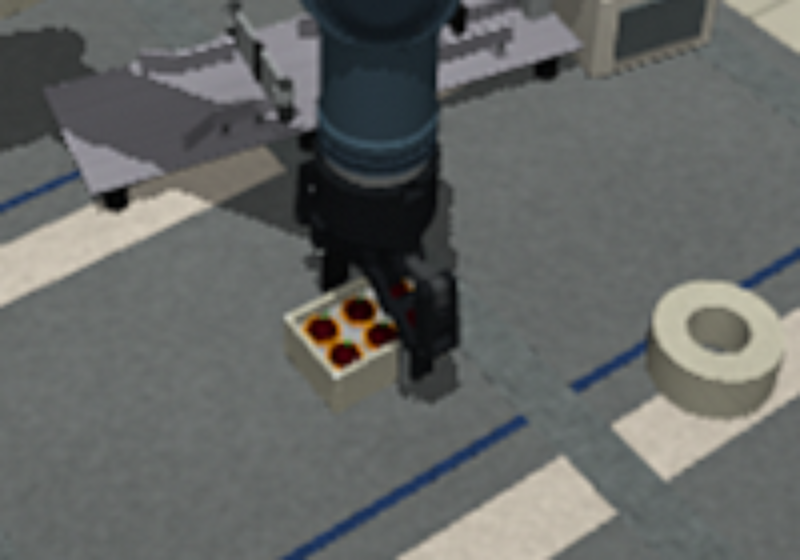

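```bash
python3 - <<'E'
from fit import *
z=np.load('pics/w2.npz');p,K,E=z['p'],z['K'],z['E']
print(wrays([(237,166),(389,166),(241,220),(384,220)],K,E,.036).round(4).tolist())
def proj(P):
    q=E[:3,:3]@P+E[:3,3]; return cv2.fisheye.projectPoints(q.reshape(1,1,3),np.zeros(3),np.zeros(3),np.array(K),np.zeros(4))[0].ravel()
for s in (1,-1):
  print(proj(np.array([.4801,-.2616+.0425*s,.042])),proj(np.array([.4801+.011,-.2616+.0425*s,.022])))
cv2.imwrite('pics/c7.png',cv2.resize(p[150:350,170:470,::-1],None,fx=2.6,fy=2.6))
E
```

```text
[[0.5266, -0.2316, 0.036], [0.5256, -0.2908, 0.036], [0.5044, -0.2315, 0.036], [0.5035, -0.2896, 0.036]]
[215.92345603 278.51959871] [225.18608588 237.39228829]
[416.49726383 275.768033  ] [406.50886929 234.69330818]
```

View pics/c7.png

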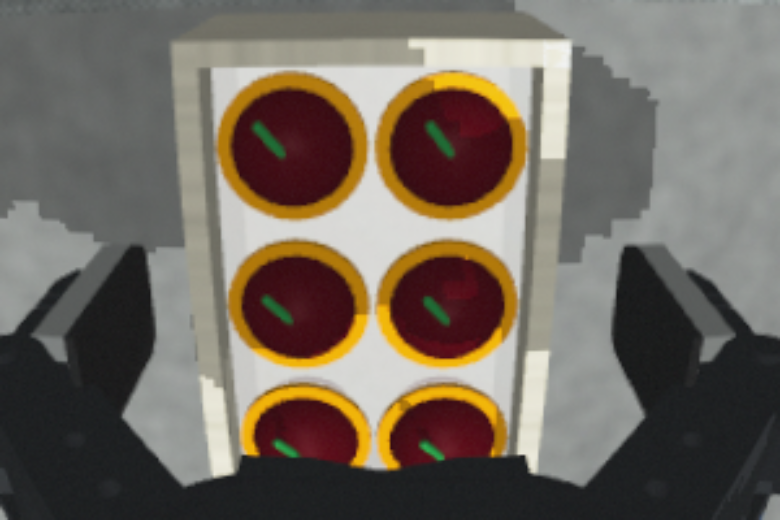

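Tray centre reads (0.478, -0.261), and the pads sit beside the middle pair of cherries. I'll lower 5 mm and close.

Emit:
apply_moves:
  moves:
    - [5, 0, 1.5, 0, 0, 0, -1]
    - [0, 0, 0, 0, 0, 0, 1]
    - [0, 0, 0, 0, 0, 0, 1]
    - [0, 0, 0, 0, 0, 0, 1]
    - [0, 0, 0, 0, 0, 0, 1]
  force: 30

```text
clock: 3.68
ee_pos: [0.4773, -0.2606, 0.0042]
tcp_rot: [[-0.0, -0.017, -1.0], [0.0, -1.0, 0.017], [-1.0, -0.0, 0.0]]
contact_force: [-0.4, 0.9, 3.6]
opening: 0.696
```

Emit:
apply_moves:
  moves:
    - [0, 0, 0, 0, 0, 0, 1]
    - [0, 0, 0, 0, 0, 0, 1]
    - [0, 0, 0, 0, 0, 0, 1]

```text
clock: 4.05
ee_pos: [0.4773, -0.2606, 0.0042]
tcp_rot: [[-0.0, -0.017, -1.0], [0.001, -1.0, 0.017], [-1.0, -0.0, 0.0]]
contact_force: [-1.1, 2.1, 5.6]
opening: 0.694
```

Emit:
apply_moves:
  moves:
    - [-10, 0, 0, 0, 0, 0, 1]
    - [-20, 0, 0, 0, 0, 0, 1]
    - [-30, 0, 0, 0, 0, 0, 1]
    - [-35, 0, 0, 0, 0, 0, 1]
    - [-35, 0, 0, 0, 0, 0, 1]

```text
clock: 4.68
ee_pos: [0.476, -0.2607, 0.1341]
tcp_rot: [[-0.002, -0.018, -1.0], [-0.0, -1.0, 0.018], [-1.0, 0.0, 0.002]]
contact_force: [0.7, 0.3, -4.3]
opening: 0.699
```

Emit:
apply_moves:
  moves:
    - [0, -35, 0, -1.5, 0, 0, 1]
    - [0, -45, 6, 2, 0, 0, 1]
    - [0, -45, 6, 3, 0, 0, 1]
    - [0, -45, 6, 3, 0, 0, 1]
    - [0, -45, 6, 3, 0, 0, 1]

```text
clock: 5.3
ee_pos: [0.4627, -0.044, 0.1333]
tcp_rot: [[-0.001, -0.185, -0.983], [-0.0, -0.983, 0.185], [-1.0, 0.001, 0.001]]
contact_force: [0.9, -0.7, -3.5]
opening: 0.696
```

```bash
python3 - <<'E'
from h import *
s=arm.sense();print(s['clock'],s['ee_pos'],s['tcp_rot'].round(3).tolist(),s['contact_force'],s['opening'])
snap('wrist','w3')
E
```

```text
5.3 [ 0.46273818 -0.04403887  0.13330579] [[-0.001, -0.185, -0.983], [-0.0, -0.983, 0.185], [-1.0, 0.001, 0.001]] [ 0.88033253 -0.66624328 -3.49526687] 0.6955836240925438
```

View pics/w3.png

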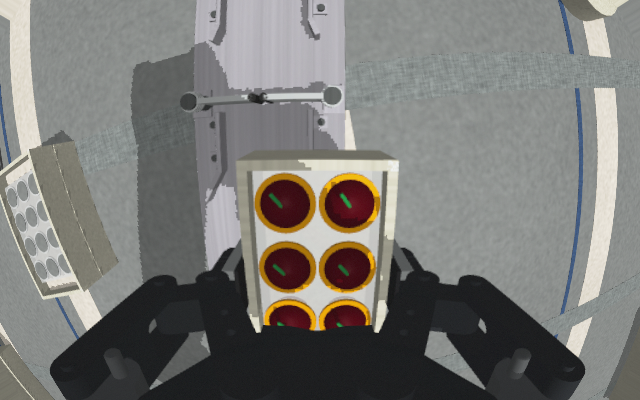

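The tray is held (about 3.5 N). The posts show at (189,102) and (333,96), with the gate between them.

```bash
python3 - <<'E'
from fit import *
z=np.load('pics/w3.npz');p,K,E=z['p'],z['K'],z['E']
P=wrays([(189,102),(333,96)],K,E,.07)[:,:2];d=P[0]-P[1];print(P,np.linalg.norm(d),np.degrees(np.arctan2(d[1],d[0]))-90,P.mean(0))
# tray rim corners at height
ztop=.1333-.0042+.036
T=wrays([(238,163),(399,164)],K,E,ztop)[:,:2];d=T[0]-T[1];print(T,np.linalg.norm(d),np.degrees(np.arctan2(d[1],d[0]))-90, T.mean(0))
cv2.imwrite('pics/c8.png',cv2.resize(p[0:200,150:400,::-1],None,fx=3,fy=3,interpolation=2))
E
```

```text
[[ 0.5561976   0.02793547]
 [ 0.53813361 -0.06957591]] 0.09917044286949936 -10.495069530584317 [ 0.54716561 -0.02082022]
[[ 0.51537911 -0.02503805]
 [ 0.50411259 -0.08334533]] 0.05938579568656519 -10.936287646792266 [ 0.50974585 -0.05419169]
```

View pics/c8.png

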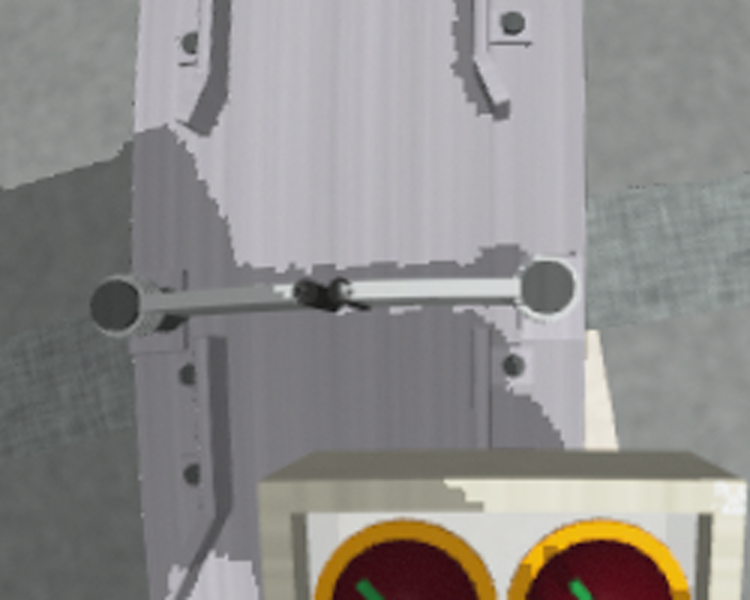

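```bash
python3 - <<'E'
from fit import *
z=np.load('pics/w3.npz');p,K,E=z['p'],z['K'],z['E']
print('cam',-E[:3,:3].T@E[:3,3])
o=np.array([.5492,-.0203]);a=np.radians(-10.5);d=np.array([np.cos(a),np.sin(a)]);n=np.array([-d[1],d[0]])
f=lambda uv,z:[((X[:2]-o)@d*1000,(X[:2]-o)@n*1000) for X in wrays(uv,K,E,z)]
c=lambda l:[(x/3+150,y/3) for x,y in l]
print('bed edges',np.round(f(c([(140,0),(132,270),(585,0),(585,270),(150,560)]),.03),1).tolist())
print('guide after, inner/outer top left',np.round(f(c([(230,0),(228,95),(212,0),(205,95),(207,340),(228,340),(230,500),(213,500)]),.05),1).tolist())
print('right',np.round(f(c([(457,0),(474,0),(490,0),(474,60),(473,400),(490,400)]),.05),1).tolist())
print('leafs/seam',np.round(f(c([(325,292),(150,302),(520,290),(118,305),(547,287)]),.07),1).tolist())
E
```

```text
cam [ 0.52573771 -0.05656116  0.27584789]
bed edges [[91.1, 61.0], [10.6, 61.2], [82.3, -62.5], [5.9, -61.9], [-71.3, 60.0]]
guide after, inner/outer top left [[78.5, 28.0], [51.9, 27.5], [79.2, 32.8], [52.5, 33.6], [-10.9, 32.9], [-11.2, 27.4], [-51.6, 28.6], [-51.4, 33.1]]
right [[74.0, -29.4], [73.9, -33.5], [73.9, -37.4], [57.4, -33.6], [-27.8, -33.2], [-27.8, -37.3]]
leafs/seam [[-2.0, -1.2], [-1.7, 40.3], [-2.4, -44.1], [-1.7, 48.4], [-1.7, -50.0]]
```

Emit:
apply_moves:
  moves:
    - [0, -20, 10, -0.4, 0, 0, 1]
    - [0, -19, 10, 0, 0, 0, 1]
    - [25, 0, 0, 0, 0, 0, 1]
    - [25, 0, 0, 0, 0, 0, 1]
    - [0, 0, 0, 0, 0, 0, 1]

```text
clock: 5.98
ee_pos: [0.4483, -0.0038, 0.0818]
tcp_rot: [[-0.006, -0.176, -0.984], [-0.001, -0.984, 0.176], [-1.0, 0.002, 0.006]]
contact_force: [-0.3, -0.1, -3.5]
opening: 0.696
```

```bash
python3 - <<'E'
from fit import *
s=arm.sense();print(s['clock'],s['ee_pos'],s['tcp_rot'].round(3).tolist(),s['contact_force'],s['opening'])
o=np.array([.5481,-.0206]);a=np.radians(-10.5);d=np.array([np.cos(a),np.sin(a)]);n=np.array([-d[1],d[0]])
x=s['ee_pos'][:2]-o;print('bed',x@d,x@n)
p,dd,K,E=snap('wrist','w4')
E
```

```text
5.975 [ 0.44827437 -0.00378094  0.08182323] [[-0.006, -0.176, -0.984], [-0.001, -0.984, 0.176], [-1.0, 0.002, 0.006]] [-0.26011361 -0.06466727 -3.52869653] 0.6958039125117921
bed -0.10121907225399858 -0.00165435286188393
```

View pics/w4.png

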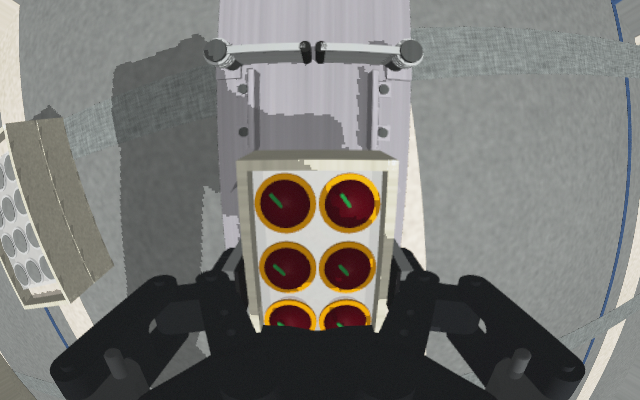

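Emit:
apply_moves:
  moves:
    - [25, 0, 0, 0, 0, 0, 1]
    - [15, 0, 0, 0, 0, 0, 1]
    - [4, 0, 0, 0, 0, 0, 1]
    - [2, 0, 0, 0, 0, 0, 1]
    - [0, 0, 0, 0, 0, 0, 1]

```text
clock: 6.65
ee_pos: [0.452, -0.003, 0.0385]
tcp_rot: [[0.001, -0.175, -0.985], [0.0, -0.985, 0.175], [-1.0, -0.0, -0.001]]
contact_force: [0.0, 0.4, -3.7]
opening: 0.696
```

Emit:
apply_moves:
  moves:
    - [1, 0, 0, 0, 0, 0, 1]
    - [0, 0, 0, 0, 0, 0, 1]
    - [0, 0, 0, 0, 0, 0, 1]

```text
clock: 7.02
ee_pos: [0.4515, -0.003, 0.0371]
tcp_rot: [[0.0, -0.175, -0.985], [0.0, -0.985, 0.175], [-1.0, -0.0, -0.0]]
contact_force: [-0.2, -0.6, -3.8]
opening: 0.698
```

Emit:
apply_moves:
  moves:
    - [1.5, 0, 0, 0, 0, 0, 1]
    - [0, 0, 0, 0, 0, 0, 1]
    - [0, 0, 0, 0, 0, 0, 1]

```text
clock: 7.4
ee_pos: [0.4513, -0.003, 0.0354]
tcp_rot: [[-0.0, -0.175, -0.985], [-0.0, -0.985, 0.175], [-1.0, 0.0, 0.0]]
contact_force: [-0.2, 0.2, -3.2]
opening: 0.699
```

Emit:
apply_moves:
  moves:
    - [1.5, 0, 0, 0, 0, 0, 1]
    - [0, 0, 0, 0, 0, 0, 1]
    - [0, 0, 0, 0, 0, 0, 1]

```text
clock: 7.78
ee_pos: [0.4516, -0.003, 0.0342]
tcp_rot: [[0.0, -0.175, -0.984], [0.0, -0.984, 0.175], [-1.0, -0.0, -0.0]]
contact_force: [-0.7, -0.2, -0.7]
opening: 0.693
```

The tray is touching the bed, since the weight has come off the wrist. I'll release and look.

Emit:
apply_moves:
  moves:
    - [0.7, 0, 0, 0, 0, 0, 1]
    - [0, 0, 0, 0, 0, 0, -0.2]
    - [0, 0, 0, 0, 0, 0, -0.6]
    - [0, 0, 0, 0, 0, 0, -1]
    - [0, 0, 0, 0, 0, 0, -1]

```text
clock: 8.4
ee_pos: [0.4516, -0.003, 0.0333]
tcp_rot: [[0.0, -0.175, -0.985], [0.0, -0.985, 0.175], [-1.0, -0.0, -0.0]]
contact_force: [0.1, 0.5, 0.2]
opening: 0.998
```

Emit:
apply_moves:
  moves:
    - [0, 0, 0, 0, 0, 0, -1]
    - [-10, 0, 0, 0, 0, 0, -1]
    - [-30, 0, 0, 0, 0, 0, -1]
    - [-35, 0, 0, 0, 0, 0, -1]
    - [-25, 0, 0, 0, 0, 0, -1]

```text
clock: 9.02
ee_pos: [0.4521, -0.0031, 0.1354]
tcp_rot: [[0.002, -0.176, -0.984], [0.0, -0.984, 0.176], [-1.0, -0.001, -0.002]]
contact_force: [0.5, 0.4, 0.5]
opening: 1.003
```

Emit:
apply_moves:
  moves:
    - [0, 0, 22, 0, 0, 0, 0]
    - [0, 0, 22, 0, 0, 0, 0]
    - [0, 0, 0, 0, 0, 0, 0.6]

```text
clock: 9.4
ee_pos: [0.4067, 0.0048, 0.1334]
tcp_rot: [[-0.0, -0.175, -0.985], [0.0, -0.985, 0.175], [-1.0, -0.0, 0.001]]
contact_force: [0.6, 0.5, -0.5]
opening: 0.377
```

```bash
python3 - <<'E'
from fit import *
s=arm.sense();print(s['clock'],s['ee_pos'],s['tcp_rot'].round(3).tolist(),s['contact_force'],s['opening'])
p,dd,K,E=snap('wrist','w5')
p,dd,K,E=snap('scene','sc5')
cv2.imwrite('pics/c9.png',cv2.resize(p[110:270,200:430,::-1],None,fx=3.4,fy=3.4,interpolation=2))
E
```

```text
9.4 [0.40669868 0.00479376 0.1334349 ] [[-0.0, -0.175, -0.985], [0.0, -0.985, 0.175], [-1.0, -0.0, 0.001]] [ 0.59972822  0.4635832  -0.467514  ] 0.37700923949936227
```

View pics/w5.png

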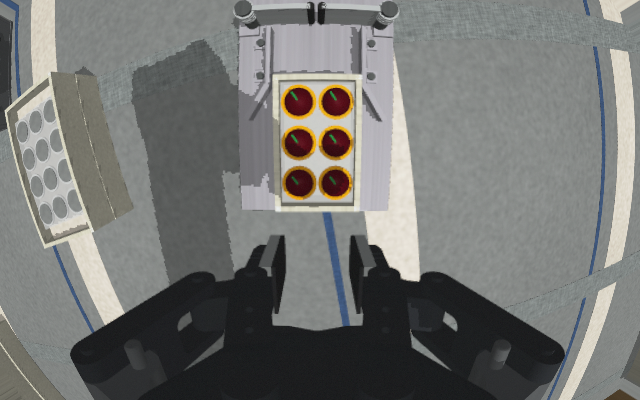

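View pics/c9.png

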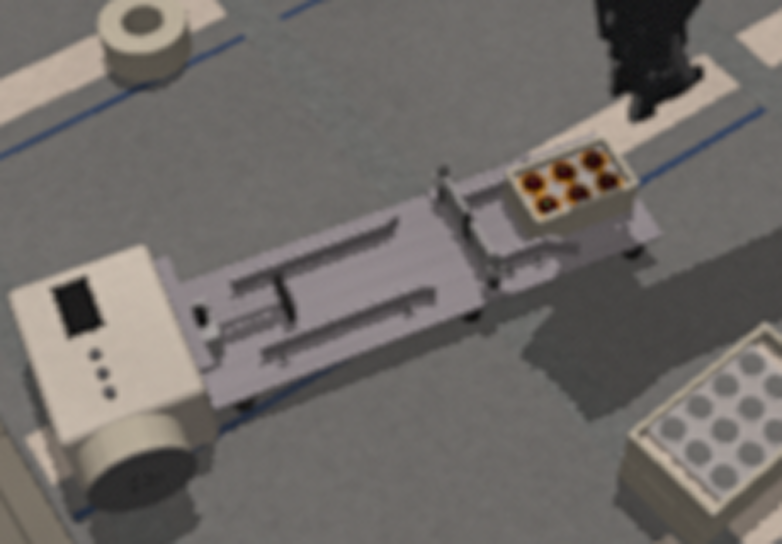

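The tray stands on the bed, centred in front of the shut gate (rim columns 274–361, bed 240–389). Next I'll go behind it with nearly closed fingers.

Emit:
apply_moves:
  moves:
    - [0, 0, 13, 0, 0, 0, 0.6]
    - [0, 0, 13, 0, 0, 0, 0.6]
    - [0, 0, 0, 0, 0, 0, 0.6]
    - [0, 0, 0, 0, 0, 0, 0.6]

```text
clock: 10.0
ee_pos: [0.3826, 0.0093, 0.1334]
tcp_rot: [[0.001, -0.175, -0.985], [0.0, -0.985, 0.175], [-1.0, -0.0, -0.001]]
contact_force: [0.5, -0.7, 0.1]
opening: 0.197
```

```bash
cat > st.py <<'E'
from fit import *
o=np.array([.5481,-.0206]);a=np.radians(-10.5);d=np.array([np.cos(a),np.sin(a)]);n=np.array([-d[1],d[0]])
if __name__=='__main__':
    s=arm.sense();x=s['ee_pos'][:2]-o;F=s['contact_force']
    R=s['tcp_rot'];print('t',s['clock'],'bed mm',(x@d*1000).round(1),(x@n*1000).round(1),'z',(s['ee_pos'][2]*1000).round(1),'F lane',(F[:2]@d).round(2),(F[:2]@n).round(2),F[2].round(2),'open',round(s['opening'],3),'yaw',np.degrees(np.arctan2(R[1,1],R[0,1]))+90, 'tilt',R[2].round(3))
E
python3 st.py; python3 -c "
from h import *
snap('wrist','w6')"
```

```text
t 10.0 bed mm -168.1 -0.8 z 133.4 F lane 0.6 -0.65 0.1 open 0.197 yaw -10.085548720690838 tilt [-1.    -0.    -0.001]
```

View pics/w6.png

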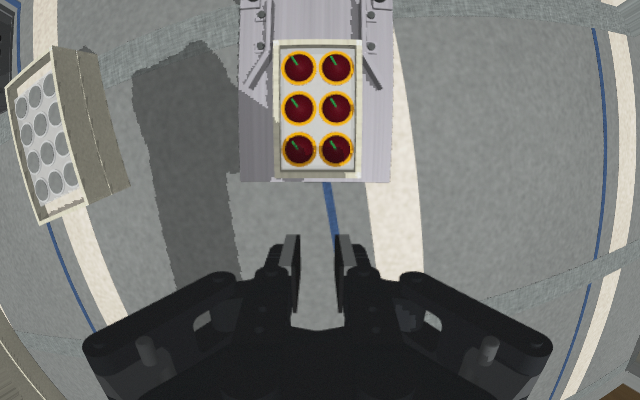

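```bash
python3 - <<'E'
from st import *
z=np.load('pics/w6.npz');K,E=z['K'],z['E']
for X in wrays([(274,178.5),(359,179.5),(279,41),(357,40)],K,E,.066): print(((X[:2]-o)@d*1000).round(1),((X[:2]-o)@n*1000).round(1))
E
```

```text
-145.6 28.6
-145.9 -30.4
-50.3 25.1
-49.1 -27.4
```

Emit:
apply_moves:
  moves:
    - [30, 0, 0, 0.4, 0, 0, 0.6]
    - [30, 0, 0, 0, 0, 0, 0.6]
    - [20, 0, 0, 0, 0, 0, 0.6]
    - [8, 0, 0, 0, 0, 0, 0.6]
    - [0, 0, 0, 0, 0, 0, 0.6]

```text
clock: 10.68
ee_pos: [0.3826, 0.0092, 0.0451]
tcp_rot: [[-0.001, -0.182, -0.983], [-0.0, -0.983, 0.182], [-1.0, 0.0, 0.001]]
contact_force: [0.7, 0.7, 0.1]
opening: 0.201
```

```bash
python3 st.py; python3 -c "
from h import *
p,*_=snap('side','s7')
cv2.imwrite('pics/c10.png',cv2.resize(p[170:280,200:420,::-1],None,fx=3.5,fy=3.5,interpolation=2))"
```

```text
t 10.675 bed mm -168.2 -0.9 z 45.1 F lane 0.55 0.8 0.09 open 0.201 yaw -10.50176576017219 tilt [-1.     0.     0.001]
```

View pics/c10.png

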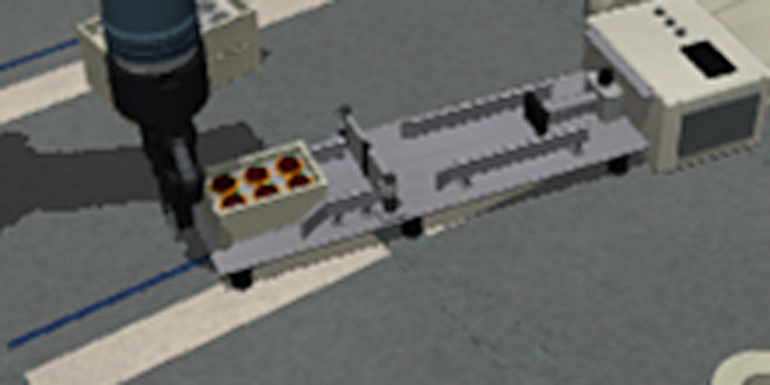

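The fingers stand clear behind the tray's rear end. I'll start pushing.

Emit:
apply_moves:
  moves:
    - [0, 0, -5, 0, 0, 0, 0.6]
    - [0, 0, -5, 0, 0, 0, 0.6]
    - [0, 0, -5, 0, 0, 0, 0.6]
    - [0, 0, -5, 0, 0, 0, 0.6]
    - [0, 0, -5, 0, 0, 0, 0.6]

```text
clock: 11.35
ee_pos: [0.4056, 0.0047, 0.0448]
tcp_rot: [[-0.003, -0.182, -0.983], [-0.0, -0.983, 0.182], [-1.0, 0.001, 0.003]]
contact_force: [-3.1, 0.7, 2.4]
opening: 0.2
```

```bash
python3 st.py
```

```text
t 11.35 bed mm -144.7 -1.1 z 44.8 F lane -3.16 0.1 2.42 open 0.2 yaw -10.48839425255666 tilt [-1.     0.001  0.003]
```

Emit:
apply_moves:
  moves:
    - [0, 0, -4, 0, 0, 0, 0.6]
    - [0, 0, -4, 0, 0, 0, 0.6]
    - [0, 0, -4, 0, 0, 0, 0.6]
    - [0, 0, -4, 0, 0, 0, 0.6]
    - [0, 0, -4, 0, 0, 0, 0.6]

```text
clock: 11.98
ee_pos: [0.427, 0.0009, 0.0452]
tcp_rot: [[0.0, -0.182, -0.983], [-0.0, -0.983, 0.182], [-1.0, 0.0, -0.0]]
contact_force: [-0.4, 1.3, -2.5]
opening: 0.196
```

```bash
python3 st.py; python3 -c "
from h import *
snap('wrist','w8')"
```

```text
t 11.975 bed mm -123.0 -0.9 z 45.2 F lane -0.64 1.19 -2.49 open 0.196 yaw -10.500101642407742 tilt [-1.  0. -0.]
```

View pics/w8.png

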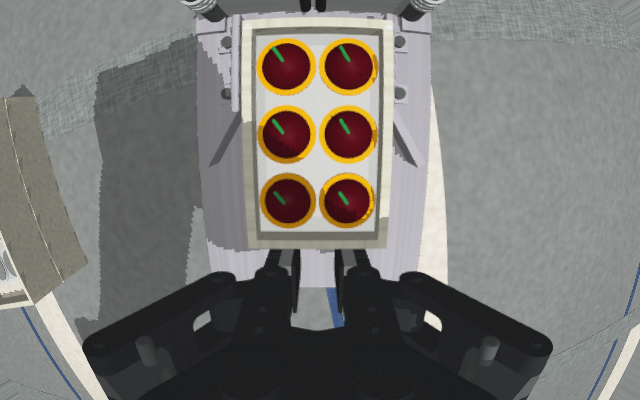

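The tray is straight in the lane mouth, with its front edge at (243–393, 16), just short of the gate. I'll continue.

Emit:
apply_moves:
  moves:
    - [0, 0, -4, 0, 0, 0, 0.6]
    - [0, 0, -4, 0, 0, 0, 0.6]
    - [0, 0, -4, 0, 0, 0, 0.6]
    - [0, 0, -4, 0, 0, 0, 0.6]
    - [0, 0, -4, 0, 0, 0, 0.6]

```text
clock: 12.65
ee_pos: [0.4437, -0.0022, 0.0449]
tcp_rot: [[-0.007, -0.182, -0.983], [0.001, -0.983, 0.182], [-1.0, 0.001, 0.007]]
contact_force: [-9.7, 2.9, 6.6]
opening: 0.205
```

```bash
python3 st.py
```

```text
t 12.65 bed mm -106.1 -0.9 z 44.9 F lane -10.08 1.05 6.63 open 0.205 yaw -10.490350260868993 tilt [-1.     0.001  0.007]
```

Emit:
apply_moves:
  moves:
    - [0, 0, -3, 0, 0, 0, 0.6]
    - [0, 0, -3, 0, 0, 0, 0.6]
    - [0, 0, -3, 0, 0, 0, 0.6]
    - [0, 0, -3, 0, 0, 0, 0.6]
    - [0, 0, -3, 0, 0, 0, 0.6]

```text
clock: 13.28
ee_pos: [0.4556, -0.0046, 0.0444]
tcp_rot: [[-0.012, -0.182, -0.983], [0.001, -0.983, 0.182], [-1.0, 0.001, 0.012]]
contact_force: [-11.9, 1.7, 9.7]
opening: 0.198
```

```bash
python3 st.py
```

```text
t 13.275 bed mm -93.9 -1.1 z 44.4 F lane -11.97 -0.46 9.67 open 0.198 yaw -10.465830319044954 tilt [-1.     0.001  0.012]
```

Emit:
apply_moves:
  moves:
    - [0, 0, -3, 0, 0, 0, 0.6]
    - [0, 0, -3, 0, 0, 0, 0.6]
    - [0, 0, -3, 0, 0, 0, 0.6]
    - [0, 0, -3, 0, 0, 0, 0.6]
    - [0, 0, -3, 0, 0, 0, 0.6]

```text
clock: 13.9
ee_pos: [0.4761, -0.0081, 0.0451]
tcp_rot: [[-0.0, -0.182, -0.983], [-0.0, -0.983, 0.182], [-1.0, 0.0, 0.0]]
contact_force: [-2.9, 0.1, -0.8]
opening: 0.199
```

```bash
python3 st.py;python3 -c "
from h import *
snap('wrist','w9')"
```

```text
t 13.9 bed mm -73.1 -0.9 z 45.1 F lane -2.83 -0.47 -0.81 open 0.199 yaw -10.494632798799685 tilt [-1.  0.  0.]
```

View pics/w9.png

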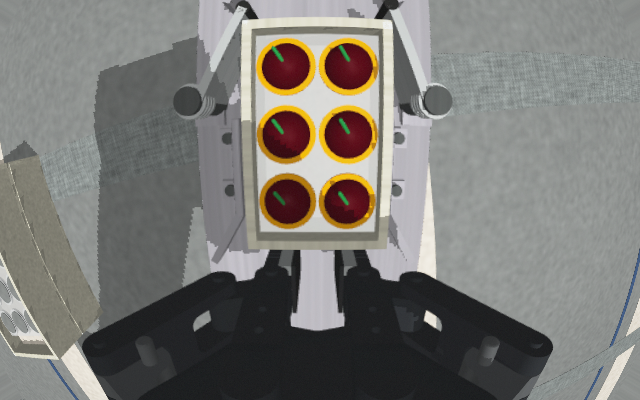

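The tray is between the leaves, which are open at about 1.1 rad on both sides, and it is straight. I'll keep sliding.

Emit:
apply_moves:
  moves:
    - [0, 0, -3, 0, 0, 0, 0.6]
    - [0, 0, -3, 0, 0, 0, 0.6]
    - [0, 0, -3, 0, 0, 0, 0.6]
    - [0, 0, -3, 0, 0, 0, 0.6]
    - [0, 0, -3, 0, 0, 0, 0.6]

```text
clock: 14.58
ee_pos: [0.4917, -0.0109, 0.0456]
tcp_rot: [[0.002, -0.182, -0.983], [-0.0, -0.983, 0.182], [-1.0, -0.0, -0.002]]
contact_force: [-2.0, 0.5, -1.4]
opening: 0.202
```

```bash
python3 st.py
```

```text
t 14.575 bed mm -57.2 -0.8 z 45.6 F lane -2.09 0.11 -1.43 open 0.202 yaw -10.509378708083716 tilt [-1.    -0.    -0.002]
```

Emit:
apply_moves:
  moves:
    - [0, 0, -3, 0, 0, 0, 0.6]
    - [0, 0, -3, 0, 0, 0, 0.6]
    - [0, 0, -3, 0, 0, 0, 0.6]
    - [0, 0, -3, 0, 0, 0, 0.6]
    - [0, 0, -3, 0, 0, 0, 0.6]

```text
clock: 15.2
ee_pos: [0.5055, -0.0135, 0.0453]
tcp_rot: [[-0.0, -0.182, -0.983], [0.0, -0.983, 0.182], [-1.0, -0.0, 0.0]]
contact_force: [-2.1, -0.1, -2.1]
opening: 0.201
```

```bash
python3 st.py
```

```text
t 15.2 bed mm -43.1 -0.8 z 45.3 F lane -2.09 -0.52 -2.07 open 0.201 yaw -10.493612611049315 tilt [-1. -0.  0.]
```

Emit:
apply_moves:
  moves:
    - [0, 0, -3, 0, 0, 0, 0.6]
    - [0, 0, -3, 0, 0, 0, 0.6]
    - [0, 0, -3, 0, 0, 0, 0.6]
    - [0, 0, -3, 0, 0, 0, 0.6]
    - [0, 0, -3, 0, 0, 0, 0.6]

```text
clock: 15.82
ee_pos: [0.5203, -0.0163, 0.0453]
tcp_rot: [[-0.0, -0.182, -0.983], [0.0, -0.983, 0.182], [-1.0, -0.0, 0.0]]
contact_force: [-1.2, -0.2, -1.0]
opening: 0.203
```

```bash
python3 st.py;python3 -c "
from h import *
snap('wrist','w10')"
```

```text
t 15.825 bed mm -28.1 -0.8 z 45.3 F lane -1.18 -0.47 -0.99 open 0.203 yaw -10.496791652629412 tilt [-1. -0.  0.]
```

View pics/w10.png

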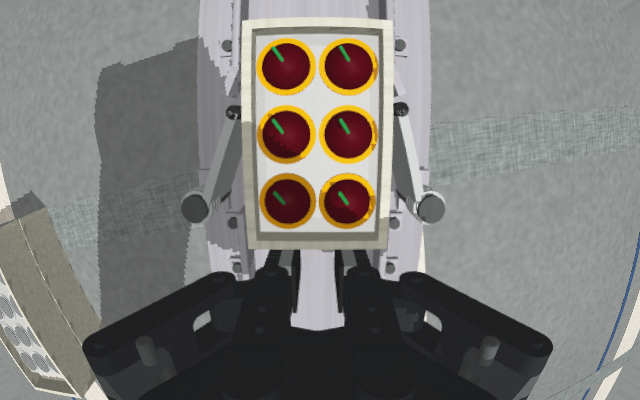

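```bash
python3 - <<'E'
from st import *
z=np.load('pics/w10.npz');K,E,D=z['K'],z['E'],z['d']
R=E[:3,:3];c=-R.T@E[:3,3]
for uv in [(195,208),(431,208),(215,280),(235,280),(250,275),(265,275),(270,300),(420,280),(395,280),(260,320),(200,300),(150,330),(270,258)]:
    q=cv2.fisheye.undistortPoints(np.array(uv,float).reshape(1,1,2),np.array(K),np.zeros(4))[0,0]
    dep=D[uv[1],uv[0]]; X=c+(np.r_[q,1]*dep)@R
    print(uv,dep.round(3),'bed',((X[:2]-o)@d*1000).round(0),((X[:2]-o)@n*1000).round(0),'z',(X[2]*1000).round(0))
E
```

```text
(195, 208) 0.123 bed 1.0 50.0 z 70.0
(431, 208) 0.123 bed 1.0 -49.0 z 70.0
(215, 280) 0.101 bed -17.0 34.0 z 98.0
(235, 280) 0.103 bed -18.0 27.0 z 96.0
(250, 275) 0.157 bed -43.0 34.0 z 47.0
(265, 275) 0.106 bed -17.0 17.0 z 92.0
(270, 300) 0.083 bed -13.0 12.0 z 115.0
(420, 280) 0.1 bed -16.0 -37.0 z 99.0
(395, 280) 0.177 bed -56.0 -48.0 z 30.0
(260, 320) 0.072 bed -12.0 13.0 z 126.0
(200, 300) 0.09 bed -18.0 35.0 z 109.0
(150, 330) 0.071 bed -17.0 44.0 z 128.0
(270, 258) 0.131 bed -22.0 19.0 z 68.0
```

The gripper's knuckles are at z ≥ 96 mm, which clears the 70 mm posts. I'll continue.

Emit:
apply_moves:
  moves:
    - [0, 0, -3, 0, 0, 0, 0.6]
    - [0, 0, -3, 0, 0, 0, 0.6]
    - [0, 0, -3, 0, 0, 0, 0.6]
    - [0, 0, -3, 0, 0, 0, 0.6]
    - [0, 0, -3, 0, 0, 0, 0.6]

```text
clock: 16.5
ee_pos: [0.5343, -0.0188, 0.0454]
tcp_rot: [[-0.002, -0.182, -0.983], [0.0, -0.983, 0.182], [-1.0, -0.0, 0.002]]
contact_force: [-5.1, 1.4, 4.4]
opening: 0.201
```

```bash
python3 st.py
```

```text
t 16.5 bed mm -13.9 -0.8 z 45.4 F lane -5.22 0.46 4.4 open 0.201 yaw -10.48963848444113 tilt [-1.    -0.     0.002]
```

Emit:
apply_moves:
  moves:
    - [0, 0, -3, 0, 0, 0, 0.6]
    - [0, 0, -3, 0, 0, 0, 0.6]
    - [0, 0, -3, 0, 0, 0, 0.6]
    - [0, 0, -3, 0, 0, 0, 0.6]
    - [0, 0, -3, 0, 0, 0, 0.6]

```text
clock: 17.12
ee_pos: [0.5491, -0.0216, 0.0454]
tcp_rot: [[-0.002, -0.182, -0.983], [0.0, -0.983, 0.182], [-1.0, -0.0, 0.002]]
contact_force: [-5.4, 0.3, 3.8]
opening: 0.202
```

```bash
python3 st.py
```

```text
t 17.125 bed mm 1.2 -0.8 z 45.4 F lane -5.37 -0.66 3.82 open 0.202 yaw -10.495804614530726 tilt [-1.    -0.     0.002]
```

Emit:
apply_moves:
  moves:
    - [0, 0, -3, 0, 0, 0, 0.6]
    - [0, 0, -3, 0, 0, 0, 0.6]
    - [0, 0, -3, 0, 0, 0, 0.6]
    - [0, 0, -3, 0, 0, 0, 0.6]
    - [0, 0, -3, 0, 0, 0, 0.6]

```text
clock: 17.75
ee_pos: [0.5639, -0.0243, 0.0455]
tcp_rot: [[-0.002, -0.182, -0.983], [0.0, -0.983, 0.182], [-1.0, -0.0, 0.002]]
contact_force: [-5.1, 1.1, 2.9]
opening: 0.199
```

```bash
python3 st.py;python3 -c "
from h import *
p,*_=snap('scene','s11')
cv2.imwrite('pics/c11.png',cv2.resize(p[110:270,200:430,::-1],None,fx=3.4,fy=3.4,interpolation=2))
snap('wrist','w11')"
```

```text
t 17.75 bed mm 16.2 -0.7 z 45.5 F lane -5.26 0.15 2.91 open 0.199 yaw -10.487058118439663 tilt [-1.    -0.     0.002]
```

View pics/c11.png

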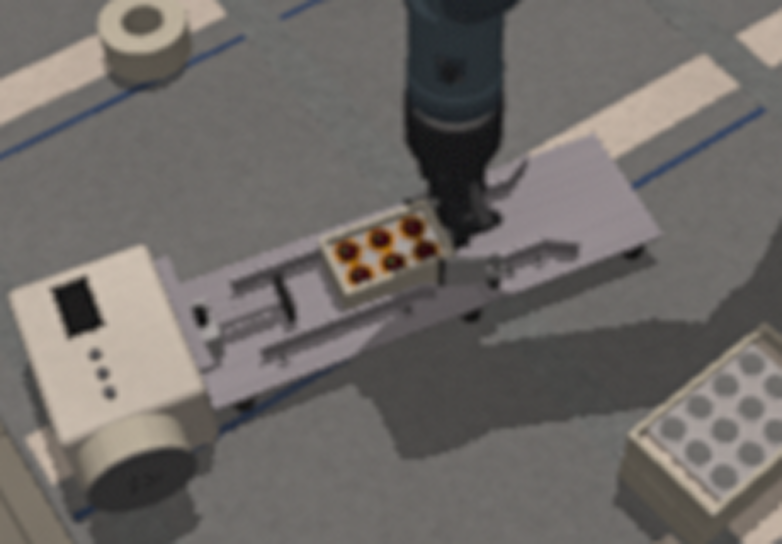

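View pics/w11.png

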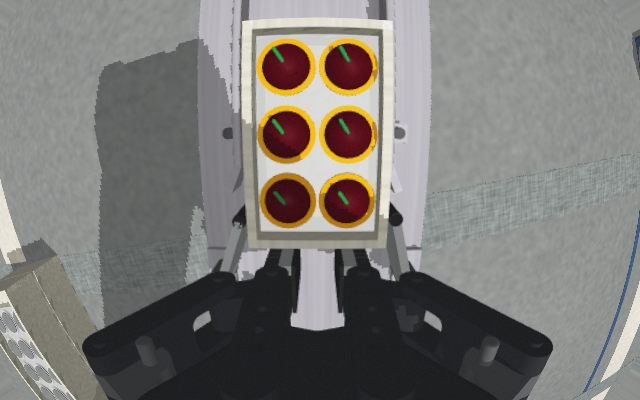

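The front of the tray is at about 123 mm, and the pad ahead is still clear of it at (285,300) in the crop. The tray is straight. I'll take slower steps now.

Emit:
apply_moves:
  moves:
    - [0, 0, -2.5, 0, 0, 0, 0.6]
    - [0, 0, -2.5, 0, 0, 0, 0.6]
    - [0, 0, -2.5, 0, 0, 0, 0.6]
    - [0, 0, -2.5, 0, 0, 0, 0.6]
    - [0, 0, -2.5, 0, 0, 0, 0.6]

```text
clock: 18.48
ee_pos: [0.576, -0.0265, 0.0454]
tcp_rot: [[-0.002, -0.182, -0.983], [0.0, -0.983, 0.182], [-1.0, -0.0, 0.002]]
contact_force: [-5.5, 1.3, 2.9]
opening: 0.201
```

```bash
python3 st.py
```

```text
t 18.475 bed mm 28.5 -0.8 z 45.4 F lane -5.62 0.31 2.92 open 0.201 yaw -10.490201490211675 tilt [-1.    -0.     0.002]
```

Emit:
apply_moves:
  moves:
    - [0, 0, -2, 0, 0, 0, 0.6]
    - [0, 0, -2, 0, 0, 0, 0.6]
    - [0, 0, -2, 0, 0, 0, 0.6]
    - [0, 0, -2, 0, 0, 0, 0.6]

```text
clock: 18.98
ee_pos: [0.5839, -0.028, 0.0454]
tcp_rot: [[-0.002, -0.182, -0.983], [0.0, -0.983, 0.182], [-1.0, -0.0, 0.002]]
contact_force: [-5.2, 0.3, 5.0]
opening: 0.198
```

```bash
python3 st.py;python3 -c "
from h import *
p,*_=snap('scene','s12')
cv2.imwrite('pics/c12.png',cv2.resize(p[150:230,230:350,::-1],None,fx=6,fy=6,interpolation=2))
snap('wrist','w12')"
```

```text
t 18.975 bed mm 36.6 -0.8 z 45.4 F lane -5.12 -0.66 4.98 open 0.198 yaw -10.49708371454426 tilt [-1.    -0.     0.002]
```

View pics/c12.png

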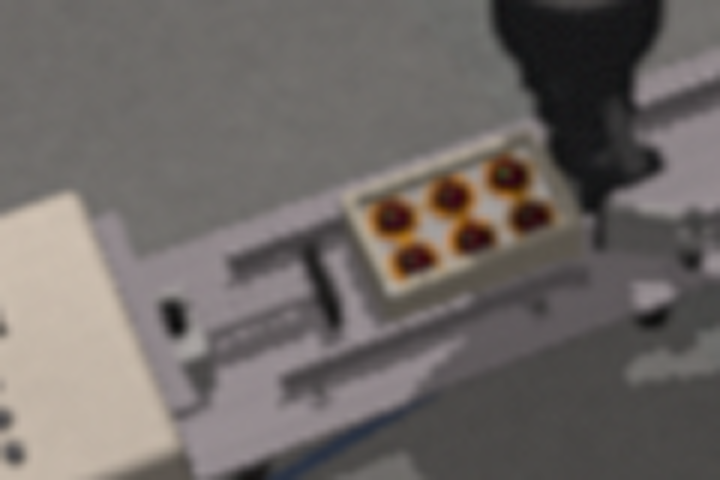

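View pics/w12.png

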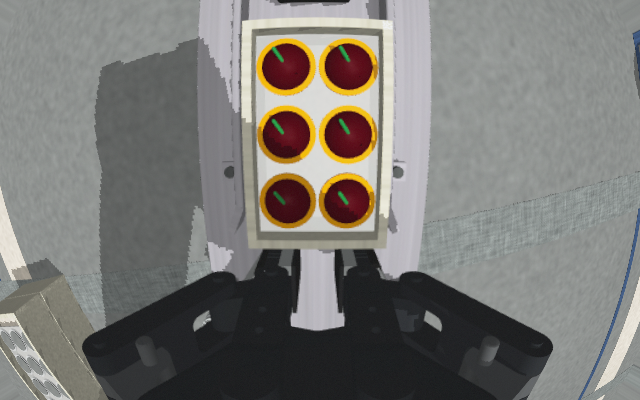

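```bash
python3 - <<'E'
from st import *
z=np.load('pics/w12.npz');K,E,D=z['K'],z['E'],z['d']
for zz in (.04,.05,.062):
  for X in wrays([(315,4),(315,19)],K,E,zz): print(zz,((X[:2]-o)@d*1000).round(1))
print(z['p'][0:8,315].tolist(), D[0:8,315])
E
```

```text
0.04 158.4
0.04 150.3
0.05 154.6
0.05 147.0
0.062 149.9
0.062 143.1
[[27, 27, 27], [27, 30, 27], [101, 99, 102], [142, 141, 146], [189, 186, 192], [189, 186, 192], [188, 184, 191], [189, 186, 193]] [0.12751897 0.12905657 0.1358994  0.13615501 0.13649324 0.13628326
 0.13826221 0.13580427]
```

Emit:
apply_moves:
  moves:
    - [0, 0, -2, 0, 0, 0, 0.6]
    - [0, 0, -2, 0, 0, 0, 0.6]
    - [0, 0, -2, 0, 0, 0, 0.6]

```text
clock: 19.45
ee_pos: [0.59, -0.0292, 0.0453]
tcp_rot: [[-0.001, -0.182, -0.983], [0.0, -0.983, 0.182], [-1.0, 0.0, 0.001]]
contact_force: [-4.7, 1.5, 2.3]
opening: 0.198
```

```bash
python3 st.py;python3 -c "
from h import *
snap('wrist','w13')"
```

```text
t 19.45 bed mm 42.7 -0.8 z 45.3 F lane -4.93 0.63 2.27 open 0.198 yaw -10.49257767274004 tilt [-1.     0.     0.001]
```

View pics/w13.png

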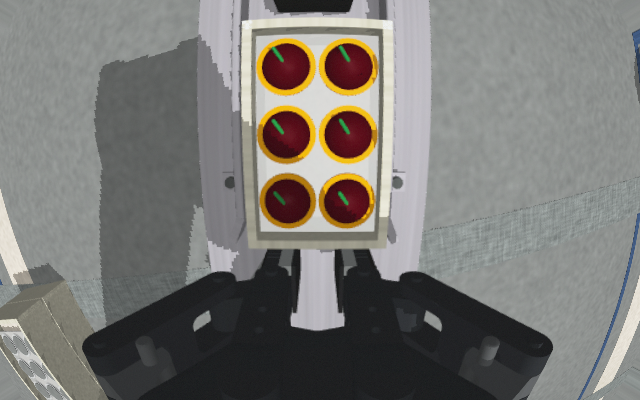

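The pad's near face, at (275–350, 12), is roughly 8–10 mm ahead of the tray.

Emit:
apply_moves:
  moves:
    - [0, 0, -2, 0, 0, 0, 0.6]
    - [0, 0, -1.5, 0, 0, 0, 0.6]
    - [0, 0, -1.5, 0, 0, 0, 0.6]

```text
clock: 19.88
ee_pos: [0.5962, -0.0303, 0.0452]
tcp_rot: [[0.002, -0.182, -0.983], [-0.0, -0.983, 0.182], [-1.0, -0.0, -0.002]]
contact_force: [-2.0, 0.6, -0.4]
opening: 0.201
```

```bash
python3 st.py
```

```text
t 19.875 bed mm 49.0 -0.8 z 45.2 F lane -2.08 0.19 -0.4 open 0.201 yaw -10.48719931536597 tilt [-1.    -0.    -0.002]
```

Emit:
apply_moves:
  moves:
    - [0, 0, -1, 0, 0, 0, 0.6]
    - [0, 0, -1, 0, 0, 0, 0.6]

```text
clock: 20.12
ee_pos: [0.5974, -0.0306, 0.0452]
tcp_rot: [[-0.0, -0.182, -0.983], [-0.0, -0.983, 0.182], [-1.0, 0.0, -0.0]]
contact_force: [-2.5, 0.3, -0.0]
opening: 0.197
```

```bash
python3 st.py
```

```text
t 20.125 bed mm 50.3 -0.9 z 45.2 F lane -2.5 -0.15 -0.05 open 0.197 yaw -10.495734127824775 tilt [-1.  0. -0.]
```

Emit:
apply_moves:
  moves:
    - [0, 0, -1, 0, 0, 0, 0.6]
    - [0, 0, -1, 0, 0, 0, 0.6]

```text
clock: 20.38
ee_pos: [0.5994, -0.031, 0.0452]
tcp_rot: [[0.0, -0.182, -0.983], [-0.0, -0.983, 0.182], [-1.0, 0.0, -0.0]]
contact_force: [-2.7, 0.8, -0.8]
opening: 0.201
```

```bash
python3 st.py;python3 -c "
from h import *
p,*_=snap('scene','s14')
cv2.imwrite('pics/c14.png',cv2.resize(p[150:230,230:350,::-1],None,fx=6,fy=6,interpolation=2))
snap('wrist','w14')"
```

```text
t 20.375 bed mm 52.3 -0.9 z 45.2 F lane -2.77 0.35 -0.76 open 0.201 yaw -10.504271484191563 tilt [-1.  0. -0.]
```

View pics/w14.png

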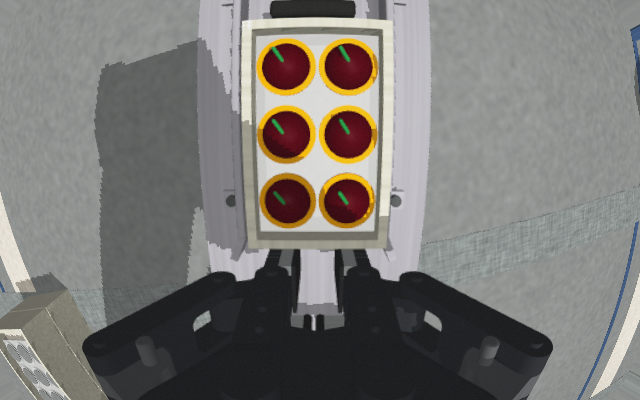

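View pics/c14.png

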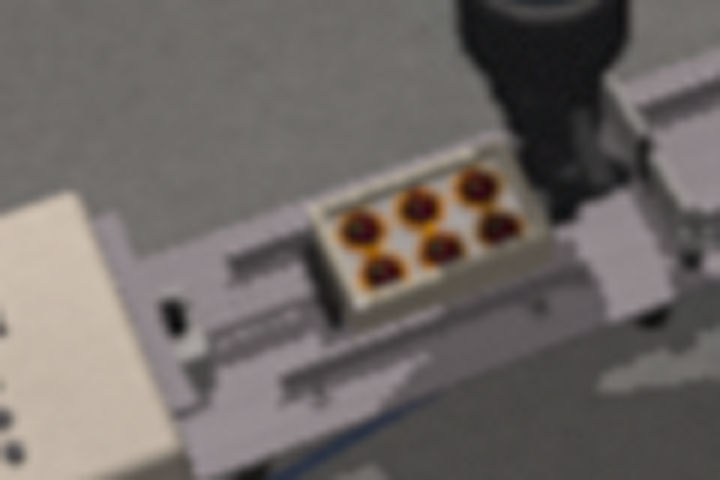

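The gate has already shut behind the fingers. The tray is next to the pad. I'll take 1 mm steps and watch the force.

Emit:
apply_moves:
  moves:
    - [0, 0, -1, 0, 0, 0, 0.6]
    - [0, 0, 0, 0, 0, 0, 0.6]

```text
clock: 20.72
ee_pos: [0.6005, -0.0312, 0.0453]
tcp_rot: [[0.0, -0.182, -0.983], [-0.0, -0.983, 0.182], [-1.0, 0.0, -0.001]]
contact_force: [-1.8, -0.2, 0.5]
opening: 0.199
```

```bash
python3 st.py
```

```text
t 20.725 bed mm 53.4 -0.9 z 45.3 F lane -1.75 -0.5 0.54 open 0.199 yaw -10.503989221810201 tilt [-1.     0.    -0.001]
```

Emit:
apply_moves:
  moves:
    - [0, 0, -1, 0, 0, 0, 0.6]
    - [0, 0, 0, 0, 0, 0, 0.6]

```text
clock: 20.98
ee_pos: [0.6015, -0.0314, 0.0453]
tcp_rot: [[0.001, -0.182, -0.983], [-0.0, -0.983, 0.182], [-1.0, -0.0, -0.001]]
contact_force: [-0.5, 0.7, -0.5]
opening: 0.202
```

```bash
python3 st.py
```

```text
t 20.975 bed mm 54.5 -0.9 z 45.3 F lane -0.59 0.62 -0.47 open 0.202 yaw -10.49700964111517 tilt [-1.    -0.    -0.001]
```

Emit:
apply_moves:
  moves:
    - [0, 0, -1, 0, 0, 0, 0.6]
    - [0, 0, 0, 0, 0, 0, 0.6]

```text
clock: 21.22
ee_pos: [0.6025, -0.0315, 0.0453]
tcp_rot: [[0.001, -0.182, -0.983], [-0.0, -0.983, 0.182], [-1.0, -0.0, -0.001]]
contact_force: [-1.7, 1.1, -0.6]
opening: 0.201
```

```bash
python3 st.py;python3 -c "
from h import *
snap('wrist','w15')"
```

```text
t 21.225 bed mm 55.5 -0.8 z 45.3 F lane -1.84 0.74 -0.64 open 0.201 yaw -10.498739964403484 tilt [-1.    -0.    -0.001]
```

View pics/w15.png

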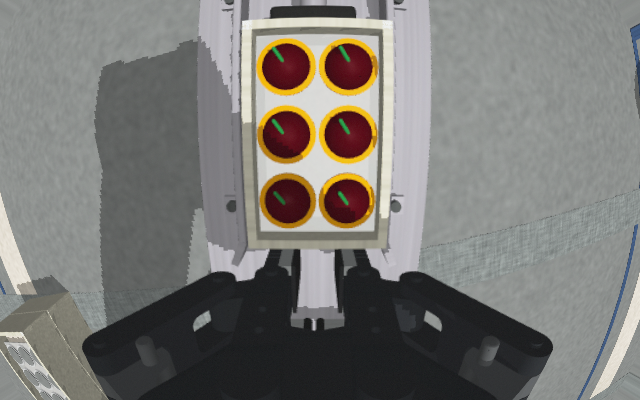

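Emit:
apply_moves:
  moves:
    - [0, 0, -1, 0, 0, 0, 0.6]
    - [0, 0, 0, 0, 0, 0, 0.6]

```text
clock: 21.52
ee_pos: [0.6029, -0.0316, 0.0453]
tcp_rot: [[-0.001, -0.182, -0.983], [0.0, -0.983, 0.182], [-1.0, -0.0, 0.001]]
contact_force: [-3.7, -0.2, 1.3]
opening: 0.196
```

```bash
python3 st.py
```

```text
t 21.525 bed mm 55.9 -0.8 z 45.3 F lane -3.56 -0.88 1.33 open 0.196 yaw -10.496716188225406 tilt [-1.    -0.     0.001]
```

Emit:
apply_moves:
  moves:
    - [0, 0, -1, 0, 0, 0, 0.6]
    - [0, 0, 0, 0, 0, 0, 0.6]

```text
clock: 21.78
ee_pos: [0.6035, -0.0317, 0.0453]
tcp_rot: [[-0.002, -0.182, -0.983], [0.0, -0.983, 0.182], [-1.0, -0.0, 0.002]]
contact_force: [-5.1, 0.5, 2.7]
opening: 0.199
```

```bash
python3 st.py
```

```text
t 21.775 bed mm 56.5 -0.8 z 45.3 F lane -5.14 -0.45 2.66 open 0.199 yaw -10.494750166767929 tilt [-1.    -0.     0.002]
```

Emit:
apply_moves:
  moves:
    - [0, 0, -1, 0, 0, 0, 0.6]
    - [0, 0, 0, 0, 0, 0, 0.6]

```text
clock: 22.02
ee_pos: [0.6039, -0.0318, 0.0453]
tcp_rot: [[-0.003, -0.182, -0.983], [0.001, -0.983, 0.182], [-1.0, -0.0, 0.003]]
contact_force: [-5.8, 1.7, 3.4]
opening: 0.196
```

```bash
python3 st.py
```

```text
t 22.025 bed mm 56.9 -0.8 z 45.3 F lane -6.0 0.61 3.38 open 0.196 yaw -10.497222585308492 tilt [-1.    -0.     0.003]
```

Emit:
apply_moves:
  moves:
    - [0, 0, -1, 0, 0, 0, 0.6]
    - [0, 0, 0, 0, 0, 0, 0.6]

```text
clock: 22.28
ee_pos: [0.6042, -0.0318, 0.0453]
tcp_rot: [[-0.005, -0.182, -0.983], [0.001, -0.983, 0.182], [-1.0, -0.0, 0.005]]
contact_force: [-7.5, 2.0, 6.4]
opening: 0.202
```

```bash
python3 st.py;python3 -c "
from h import *
p,*_=snap('scene','s16')
cv2.imwrite('pics/c16.png',cv2.resize(p[150:230,230:350,::-1],None,fx=6,fy=6,interpolation=2))
snap('wrist','w16')"; python3 st.py
```

```text
t 22.275 bed mm 57.2 -0.8 z 45.3 F lane -7.78 0.56 6.41 open 0.202 yaw -10.491433896137721 tilt [-1.    -0.     0.005]
t 22.375 bed mm 57.2 -0.8 z 45.3 F lane -7.86 -0.44 6.02 open 0.2 yaw -10.492401720461444 tilt [-1.    -0.     0.005]
```

View pics/c16.png

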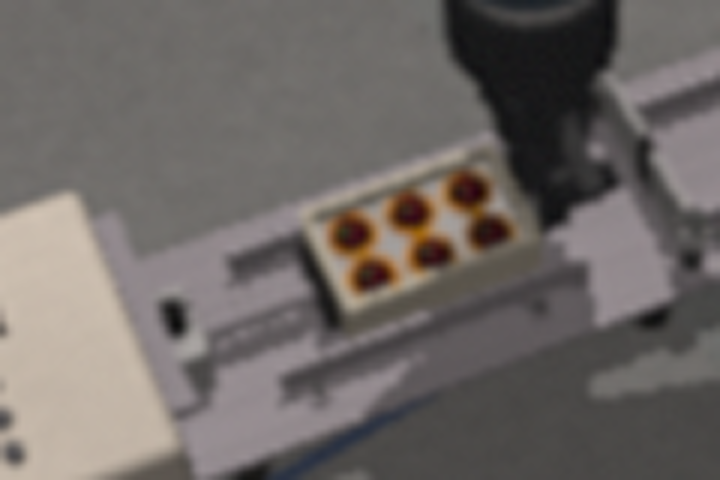

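View pics/w16.png

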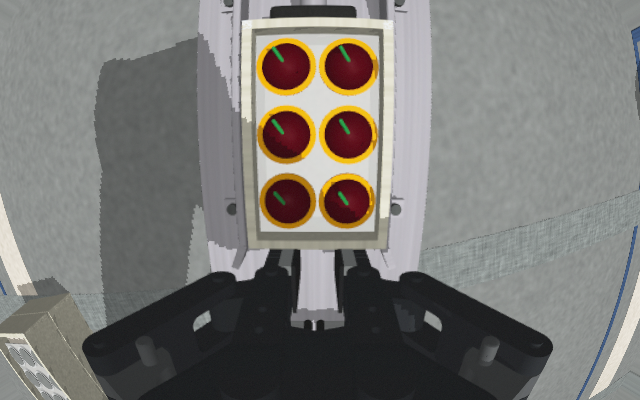

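The pad is pressed by the tray's front face. I'll back off slowly and lift out between the tray and the shut gate.

Emit:
apply_moves:
  moves:
    - [0, 0, 1, 0, 0, 0, 0.6]
    - [0, 0, 1, 0, 0, 0, 0.6]
    - [0, 0, 2, 0, 0, 0, 0.6]
    - [0, 0, 3, 0, 0, 0, 0.6]
    - [0, 0, 5, 0, 0, 0, 0.6]

```text
clock: 23.0
ee_pos: [0.5954, -0.0302, 0.0457]
tcp_rot: [[0.002, -0.182, -0.983], [-0.0, -0.983, 0.182], [-1.0, -0.0, -0.002]]
contact_force: [-0.2, 0.3, 0.2]
opening: 0.203
```

```bash
python3 st.py;python3 -c "
from h import *
snap('wrist','w17')"
```

```text
t 23.0 bed mm 48.2 -0.8 z 45.7 F lane -0.25 0.25 0.21 open 0.203 yaw -10.505126183159305 tilt [-1.    -0.    -0.002]
```

View pics/w17.png

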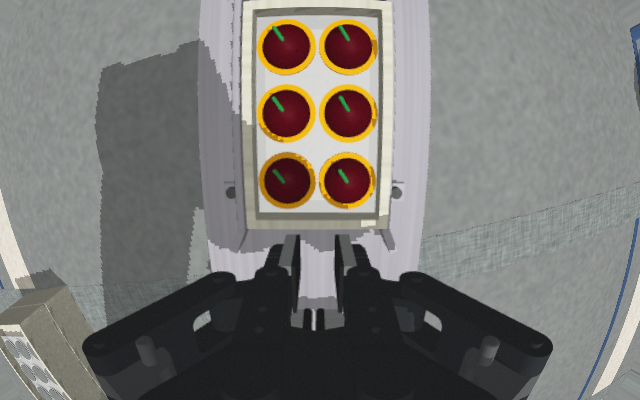

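Clear of the tray. I'll lift straight up and check.

Emit:
apply_moves:
  moves:
    - [-10, 0, 0, 0, 0, 0, 0.6]
    - [-20, 0, 0, 0, 0, 0, 0.6]
    - [-35, 0, 0, 0, 0, 0, 0.6]
    - [-40, 0, 0, 0, 0, 0, 0.6]
    - [-40, 0, 0, 0, 0, 0, 0.6]

```text
clock: 23.68
ee_pos: [0.5949, -0.0302, 0.1934]
tcp_rot: [[0.003, -0.182, -0.983], [0.0, -0.983, 0.182], [-1.0, -0.001, -0.002]]
contact_force: [1.1, 0.2, -0.6]
opening: 0.2
```

Emit:
apply_moves:
  moves:
    - [-20, 0, 15, 0, 0, 0, 0.6]
    - [0, 0, 15, 0, 0, 0, 0.6]
    - [0, 0, 0, 0, 0, 0, 0.6]
    - [0, 0, 0, 0, 0, 0, 0.6]

```text
clock: 24.18
ee_pos: [0.5641, -0.0245, 0.2091]
tcp_rot: [[-0.002, -0.182, -0.983], [-0.0, -0.983, 0.182], [-1.0, 0.001, 0.002]]
contact_force: [-0.5, -0.3, -0.4]
opening: 0.198
```

```bash
python3 st.py;python3 -c "
from h import *
p,*_=snap('scene','s18')
cv2.imwrite('pics/c18.png',cv2.resize(p[140:240,220:360,::-1],None,fx=5.5,fy=5.5,interpolation=2))
p,*_=snap('side','sd18')
cv2.imwrite('pics/c18b.png',cv2.resize(p[160:270,240:420,::-1],None,fx=4,fy=4,interpolation=2))
snap('wrist','w18')"
```

```text
t 24.175 bed mm 16.4 -0.9 z 209.1 F lane -0.44 -0.36 -0.44 open 0.198 yaw -10.486918563544336 tilt [-1.     0.001  0.002]
```

View pics/c18.png

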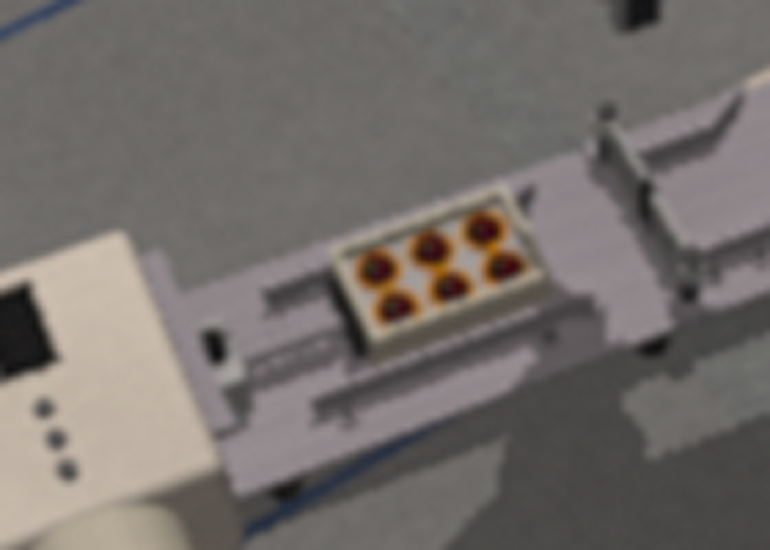

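View pics/c18b.png

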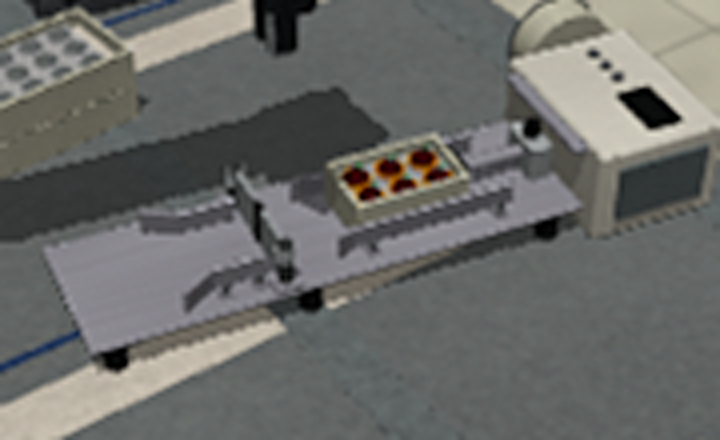

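View pics/w18.png

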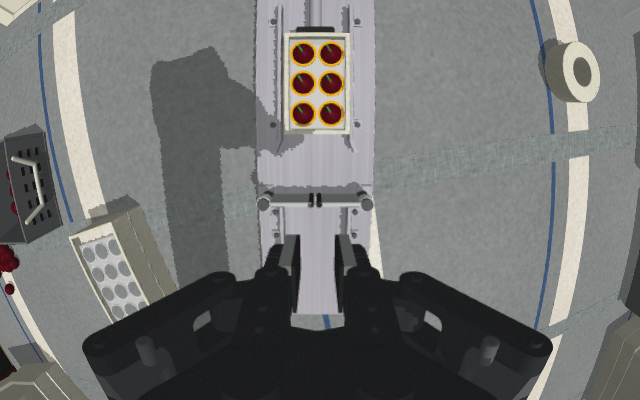

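The gate is shut, and the tray sits straight against the pad. I'll run a quick numeric check.

```bash
python3 - <<'E'
from st import *
z=np.load('pics/w18.npz');K,E,p=z['K'],z['E'],z['p']
for uv in [(285,131),(351,131),(285,35),(349,34)]:
    X=wrays([uv],K,E,.066)[0];print(uv,((X[:2]-o)@d*1000).round(1),((X[:2]-o)@n*1000).round(1))
for n0,f,pts,zz in [('wrist0','w0',[(373.75,207),(367,234)],.046)]:
    pass
cv2.imwrite('pics/c19.png',cv2.resize(p[10:150,240:390,::-1],None,fx=4,fy=4,interpolation=2))
E
```

```text
(285, 131) 69.0 27.7
(351, 131) 69.1 -32.9
(285, 35) 159.7 27.7
(349, 34) 160.8 -30.9
```

View pics/c19.png

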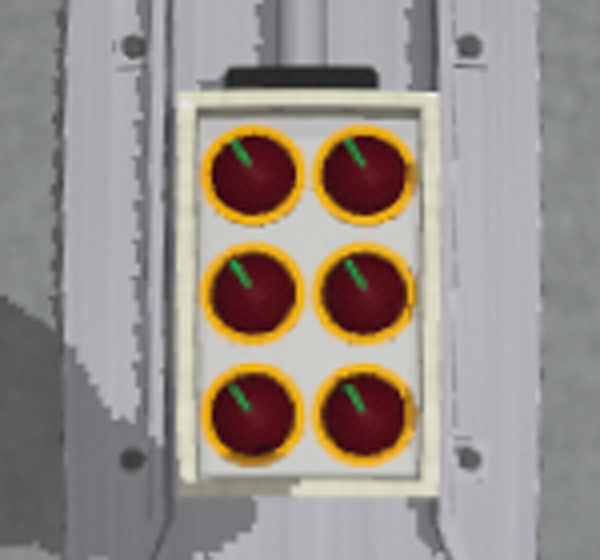

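```bash
python3 - <<'E'
from st import *
for f in ['w15','w16','w17']:
    z=np.load(f'pics/{f}.npz');K,E,p=z['K'],z['E'],z['p']
    # cherry ring centroids: orange/dark red mask
    h=cv2.cvtColor(p,cv2.COLOR_RGB2HSV); m=(h[...,1]>150).astype(np.uint8); m[:, :250]=0;m[:,385:]=0;m[225:]=0
    k,l,s,c=cv2.connectedComponentsWithStats(m); c=c[1:][s[1:,4]>800]
    X=wrays(c,K,E,.06)[:,:2]-o; print(f,len(c),(X@d*1000).round(1),(X@d*1000).mean().round(2))
# pad top far edge: black band per image
for f in ['w16','w17','w18']:
    z=np.load(f'pics/{f}.npz');p=z['p'];D=z['d'];print(f,p[0:36,315].max(1))
E
```

```text
w15 6 [141.2 141.2 113.  113.   85.1  85. ] 113.06
w16 6 [143.  142.9 114.8 114.7  86.8  86.8] 114.83
w17 6 [142.7 142.6 114.5 114.5  86.3  86.3] 114.46
w16 [193 192 193 193 173  87  42  46  47  49  46  49  47  50  48  49  71 180
 228 228 228 228 228 229 228 228 178 123 115 117 117 118 118 140 190 203]
w17 [226 227 227 227 227 227 227 117 116 114 115 117 116 117 116 171 200 200
 199 201 200 200 201 200 200 201 200 201 201 209 214 214 215 214 214 214]
w18 [179 179 180 179 180 180 179 180 179 180 180 180 181 181 180 181 181 181
 181 181 182 181 181 182 182 182 113  46  43  43  43  44 166 217 216 217]
```

The tray eased back only 0.4 mm on release, after moving 1.8 mm into the pad, so it's still pressing on the buffer. I'll hand in.

```bash
python3 -c "
from cell import arm
print(arm.close_job()); print(arm.sense()['clock'])"
```

```text
the job is handed in; nothing more can be done
None
the job is handed in; nothing more can be done
```

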